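# Put up the polishing shelf and set out the jars

## Task

Put up the polishing shelf on the bench: swing both gate brackets of the low rail fully out until they snap home in their end catches, then lay the loose board flat along the rail across both brackets, between the rail and the pins, about centred. Then lift every glass jar out of the crowded tray and stand them all upright on the board, leaving the tins in their places in the tray and the other things on the bench alone.

Things in the scene. Friction and masses are not known exactly. Their poses are not given: they have to be found in the camera images.
- rail: Low beech frame fixed to the bench: two posts and a top rail 400 long, 22 thick, top 104 above the bench, carrying two steel gate brackets. Origin on the bench under the rail's middle; y along the rail, z up, x out of its back: the brackets swing out to the -x side. Its front face is at x = -11; brackets' arms are flat bars 16 wide, top face 100 above the bench.
- gate_left (a joint): Angle (rad) of the bracket at the rail's +y end about an upright axis: 0 folded along the rail, arm to the rail's middle; 1.571 fully out at the stop, square to the rail. Starts at 0.02 to 0.4. It swings with 1 N at the pin to 1.2; there a spring ball catch resists (5 N at the pin) up to 1.4, beyond which it snaps home to the stop and is held (6 N at the pin to draw it back).
- gate_right (a joint): The same for the bracket at the rail's -y end, its mirror image: 0 folded, pointing to the middle of the rail, 1.571 fully out and held.
- gate_left_pin (a point): Upright round steel pin, 12 across, at the end of the left bracket's arm, to take the bracket by. The point is on its axis, 140 above the bench; the pin stands from 100 (the arm's top) to 155 above the bench, 92 from the hinge axis. Folded, the pins of the two brackets are about 76 apart.
- gate_right_pin (a point): The same pin of the right bracket.
- gate_left_hinge (a point): Point on the left bracket's upright hinge axis, 140 above the bench (at x = -25, y = +130 in the rail's frame).
- gate_right_hinge (a point): Point on the right bracket's upright hinge axis, 140 above the bench (at x = -25, y = -130 in the rail's frame).
- board_mid (a point): Centre of the loose plywood shelf board, 60 (its x) by 360 (its y) by 15 thick (its z), 175 to 290 g, lying flat on the bench at the start. It is laid along the rail over both arms, in the 98 wide space between the rail's front face and the pins of the swung-out brackets.
- tray: Low two-row wooden tray fixed to the bench, 136 (x) by 266 (y), walls 20 high, floor 6 thick, a strip 19 high down the middle. Origin under its centre. Jars and tins, mixed, fill ten places: rows at x = -37 and +37, places 50 apart along y. Neighbours in a row are 4 to 8 apart; room for a finger is only between the rows (28 to 32) and over the outer wall: grip jars along the tray's x.
- jar1_mid (a point): Centre (half-way up) of a round closed amber glass jar with a black screw lid, 42 across and 80 tall, 85 to 170 g, standing in the tray; z along its axis. Three to five of the five jars are there; one that is absent has no pose at the start.
- jar2_mid (a point): Another such jar; it may be absent (no pose at the start).
- jar3_mid (a point): Another such jar; it may be absent (no pose at the start).
- jar4_mid (a point): Another such jar; it may be absent (no pose at the start).
- jar5_mid (a point): Another such jar; it may be absent (no pose at the start).
- tin1_mid (a point): Centre (half-way up) of a round flat aluminium tin, 46 across and 56 tall, 160 g, standing in the tray among the jars; it stays there.
- tin2_mid (a point): Another such tin.
- tin3_mid (a point): Another such tin.
- tin4_mid (a point): Another such tin.
- tin5_mid (a point): Another such tin.
- plane: Bystander: small steel block plane, 45 by 130 by 56 high, origin under its centre.
- brushmug: Bystander: white mug, 80 across, 85 high, with brushes up to 180 high; origin under its centre.
- sandblock: Bystander: cork sanding block 100 by 55 by 28 high; origin under its centre.
Things that resemble listed ones, but are neither listed nor needed, are in the scene too. Leave any green look-alike of the part that bears jar5_mid alone.

How it is judged:
By the outcome, as a careful person would: the job done as asked, in the order asked, and still so for the second after the job is handed in, with the robot touching nothing.
Of jar1, jar2, jar3, jar4, jar5 only 3 to 5 are there at a start; the rules pass over those that are not, and their reading is None.
At some moment in a run one of board may be knocked a few centimetres aside while the robot is not near it.
It also fails if it takes over 210 s, if anything falls off the work surface, if the arm or the gripper's body presses on something with over 40 N, if the wrist force passes 120 N, or if a joint passes its speed limit or range.

## Robot

A 6-joint arm with a two-finger parallel gripper is mounted at the origin on the work surface. World frame = base frame: x ahead of the robot, y to its left, z up, the work surface at z = 0. Lengths are in m, angles in rad, forces in N, time in s.
With the tool pointing down it reaches from about 0.25 to 0.775 m from the base axis. Payload 4 kg.
Tool frame: the origin (TCP) lies on the centre line of the jaws, within the pads' length; the fingertips stand 25 mm ahead of it and the grasp point (between the pads) lies 6 mm ahead of it; z points along the fingers, y is the line along which they close (so a half turn about z gives the same grasp; the last joint's range is limited). The gripper opens to 94 mm and grips with 3 to 60 N. Pads are 16 mm wide; open, the fingers measure 119 mm over their backs; the gripper's body (75 mm by 177 mm) begins 78 mm behind the grasp point.
Start: joints at [1.158, 0.087, 1.371, -0, 1.684, -0.103], TCP at [0.168, 0.524, 0.198] pointing down, gripper open.
Joint ranges: [-3.1, 3.1], [-0.76, 2.03], [0.27, 2.55], [-1.08, 4.22], [0.17, 2.65], [-2.57, 2.57]. Speed limits (rad/s): [2.79, 2.79, 3.14, 3.14, 3.14, 3.14].

## Interface

Orientations are given as [roll, pitch, yaw] about the fixed x, y, z axes, in that order (R = Rz(yaw) Ry(pitch) Rx(roll)).
In Python, from bench import robot, imaging gives the robot as it stands. The module is installed in compiled form; this text tells all that it offers.
- The arm moves only by the tool drive_tool, never from a script. Its argument "series" is a list of rows, each a list of 3 entries, a list of its own where there are three numbers: the finger opening in m, from 0 to 0.094, then the shift along the tool's x, y, z in m, then the turn, a rotation vector about the tool's x, y, z in rad. A call has 1 to 5 rows; each row is the pose to reach, as a shift and turn from the pose commanded when the call began, along the tool's axes at that moment; what a row does not reach only later rows make up. A row lasts 1/8 s, in which the tool goes at most 62.5 mm and 10.7 degrees, less where a joint would pass 70% of its speed; a pose out of reach is approached as far as the arm can. A call with a gripper value outside its range is refused whole. The fingers move at their own pace and stop on an object; the grip force is fixed at half the most. Time passes only in rows, so rows that repeat a pose let the fingers close. It gives the time, the measured TCP pose, the force, the opening and the grip force at its end, in the units of the state.
- robot.get_obs(): the state, without advancing time (a new reading comes with each control period).
- imaging.snapshot(name): name is "scene" or "top" or "wrist"; returns the picture (420x560x3 uint8, red, green, blue); there is no depth.
- imaging.get_calibration(name): a dict with "intrinsics" (3x3 intrinsics, pixels), "k1" (the pictures are not rectified: a ray, as slopes to the right and down, at radius r is drawn at 1 + k1 r^2 times it, then the intrinsics apply), "position" and "rotation" of the camera in the world. Camera axes: x right, y up, looking along -z (the intrinsics and any distortion apply to the point x, -y, -z); pixel columns grow to the right and rows downward; lengths in m; the calibration is good to about 2 mm. A picture is of the moment at which its call begins: read the wrist's pose just before it. get_calibration takes no time and is no camera call; for the wrist camera it gives the pose at the moment of the call.
- robot.close_job(): hands the job in; it is judged then, once.
The state is a dict: "time": time; "joint_positions": joint angles; "qvel": joint speeds; "joint_torque": joint torques, N m; "tool_pos": TCP position; "ee_rot": TCP orientation; "wrist_force": force on the tool from outside, world axes, zero at the start; "wrist_torque": the same for the moment, N m; "width": finger opening in m; "finger_force": force on a finger pad.
Only numpy, scipy, OpenCV 4.12 (cv2) and the standard library are available. Lean on these libraries where they do the work, as an engineer would, in place of code of your own. Each camera call takes 0.05 s, during which the arm holds its last target. There are 200 camera calls.

## Working session

There is one attempt and no reset: what is moved stays moved. The work goes in short steps, Python scripts to look and compute and a tool call to move; the robot and the scene stay as the last step left them, time stands still between calls to the robot, and variables do not carry over. Pictures are saved under pics/ and viewed, at most 14 in all, crops included, and the job is handed in when it is done.

Besides the shell and the picture viewer there is one more tool, called after "Emit:" in YAML: its name, and indented under it one key for each argument. drive_tool: Moves the arm, as the interface text tells. Its arguments: {"type":"object","properties":{"series":{"type":"array"}},"required":["series"]}

```bash
mkdir -p pics
cat > h.py <<'E'
import numpy as np, cv2
from bench import robot, imaging
def snap(n,f=None):
    im=imaging.snapshot(n)
    if f: cv2.imwrite('pics/'+f+'.png',cv2.cvtColor(im,cv2.COLOR_RGB2BGR))
    return im
def ray(c,u,v):
    K=np.array(c['intrinsics']);d=np.array([(u-K[0,2])/K[0,0],(v-K[1,2])/K[1,1]])
    p=d.copy()
    for _ in range(20): p=d/(1+c['k1']*(p@p))
    R=np.array(c['rotation']); r=R@np.array([p[0],-p[1],-1]); return np.array(c['position']),r
def onz(c,u,v,z):
    o,r=ray(c,u,v); return o+r*(z-o[2])/r[2]
def proj(c,P):
    R=np.array(c['rotation']);q=R.T@(np.array(P)-np.array(c['position']));p=np.array([q[0],-q[1]])/-q[2]
    p=p*(1+c['k1']*(p@p));K=np.array(c['intrinsics']);return K[0,0]*p[0]+K[0,2],K[1,1]*p[1]+K[1,2]
E
python3 - <<'E'
from h import *
o=robot.get_obs();print({k:np.round(v,3) for k,v in o.items()})
snap('top','top0');snap('scene','sc0')
for n in('top','scene','wrist'):
    c=imaging.get_calibration(n);print(n,{k:np.round(v,3).tolist() for k,v in c.items()})
E
```

```text
{'time': np.float64(0.0), 'joint_positions': array([ 1.158,  0.088,  1.372, -0.   ,  1.684, -0.103]), 'qvel': array([ 0.001, -0.001,  0.   ,  0.001,  0.   ,  0.   ]), 'joint_torque': array([ 1.0000e-03, -3.4017e+01, -3.0243e+01,  7.2000e-02,  3.3000e-02,
       -0.0000e+00]), 'tool_pos': array([0.167, 0.523, 0.197]), 'ee_rot': array([-3.139, -0.   ,  2.832]), 'wrist_force': array([-0.324, -0.344,  0.584]), 'wrist_torque': array([0.007, 0.026, 0.013]), 'finger_force': np.float64(0.0), 'width': np.float64(0.094)}
top {'intrinsics': [[403.034, 0.0, 274.335], [0.0, 403.034, 210.68], [0.0, 0.0, 1.0]], 'k1': -0.065, 'position': [0.401, -0.0, 1.065], 'rotation': [0.072, -0.02, -1.589]}
scene {'intrinsics': [[387.225, 0.0, 281.641], [0.0, 387.225, 216.499], [0.0, 0.0, 1.0]], 'k1': -0.067, 'position': [1.065, -0.532, 0.817], 'rotation': [0.828, 0.006, 0.849]}
wrist {'intrinsics': [[299.733, 0.0, 280.52], [0.0, 299.733, 204.942], [0.0, 0.0, 1.0]], 'k1': -0.011, 'position': [0.087, 0.548, 0.384], 'rotation': [-0.288, 0.002, 1.262]}
```

View pics/top0.png

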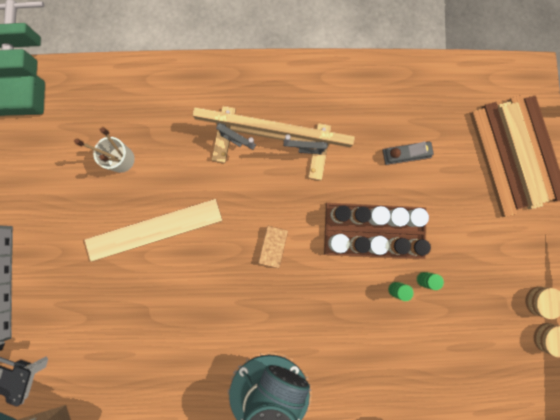

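View pics/sc0.png

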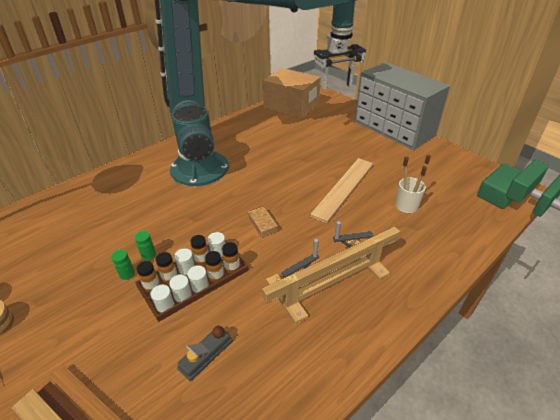

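Top view: rail from (195,113) to (353,141), gate arms near (235,135) and (305,146), board from (87,248) to (220,212), tray centred at (376,231). There are five black jar lids: (342,214), (363,215), (362,245), (402,246) and (423,247). The green decoys are at (401,291) and (430,281).

```bash
cat >> h.py <<'E'
from scipy.spatial.transform import Rotation as Ro
_g=imaging.get_calibration
def cal(n):
    c=dict(_g(n)); c['rotation']=Ro.from_euler('xyz',c['rotation']).as_matrix(); return c
E
python3 - <<'E'
from h import *
im=cv2.imread('pics/top0.png')
a=cv2.resize(im[95:195,180:370],None,fx=4,fy=4,interpolation=cv2.INTER_CUBIC)
cv2.imwrite('pics/c1.png',a)
c=cal('top')
print('robot base px',proj(c,[0,0,0]))
# jar lids: dark in tray region
g=cv2.cvtColor(im,cv2.COLOR_BGR2HSV)
roi=np.zeros(im.shape[:2],np.uint8);roi[200:265,320:435]=1
for nm,m,z in(('lid',(g[...,2]<45)&(roi>0),.086),('tin',(g[...,1]<40)&(g[...,2]>170)&(roi>0),.062)):
    n,l,s,ce=cv2.connectedComponentsWithStats(m.astype(np.uint8))
    for i in range(1,n):
        if s[i,4]>60: print(nm,s[i],np.round(ce[i],1),np.round(onz(c,*ce[i],z),3))
m=(cv2.inRange(g,(12,50,170),(32,170,255)))
cs,_=cv2.findContours(m,0,2)
for k in cs:
    if cv2.contourArea(k)>800:
        r=cv2.minAreaRect(k);b=cv2.boxPoints(r);print(np.round(b).tolist(),'z0.015',[np.round(onz(c,*p,.015)[:2],3).tolist() for p in b],'z.104',[np.round(onz(c,*p,.104)[:2],3).tolist() for p in b])
E
```

```text
robot base px (np.float64(268.9536011610053), np.float64(393.8273849803061))
tin [372 206  57  21 816] [399.7 216. ] [ 0.454 -0.338  0.062]
tin [331 234  19  19 280] [339.7 242.8] [ 0.39  -0.183  0.062]
tin [371 236  18  19 266] [379.4 244.8] [ 0.383 -0.283  0.062]
[[-0.0, 47.0], [559.0, 47.0], [559.0, 419.0], [0.0, 419.0]] z0.015 [[0.946, 0.732], [0.934, -0.85], [-0.101, -0.781], [-0.059, 0.706]] z.104 [[0.9, 0.67], [0.889, -0.778], [-0.059, -0.715], [-0.02, 0.646]]
```

View pics/c1.png

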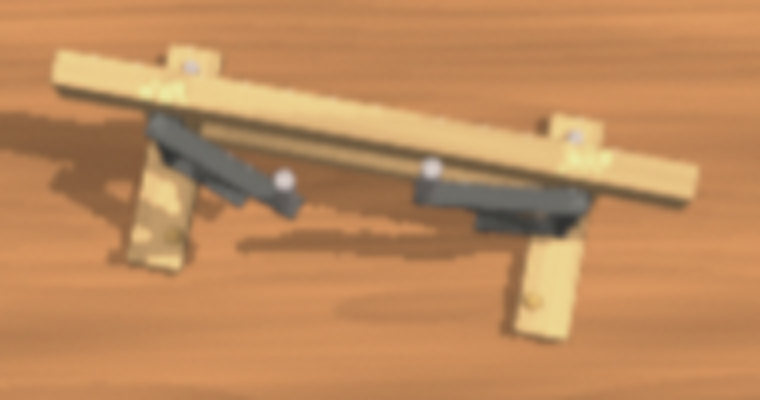

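Crop (4×, offset 180,95): pin tops at (285,180) and (432,168), rail top from (56,70) to (697,180), hinges near (158,122) and (580,203).

Run:
```python
from h import *
im=cv2.imread('pics/top0.png'); c=cal('top')
f=lambda x,y:(180+(x+.5)/4-.5,95+(y+.5)/4-.5)
for n,p,z in(('pinL',(285,180),.155),('pinR',(432,168),.155),('railL',(57,70),.104),('railR',(697,181),.104),('hL',(158,122),.1),('hR',(580,203),.1)):
    print(n,np.round(onz(c,*f(*p),z),4))
L=onz(c,*f(57,70),.104)[:2];R=onz(c,*f(697,181),.104)[:2]
d=(L-R);print('len',np.linalg.norm(d));th=np.arctan2(-d[0],d[1]);M=(L+R)/2
Q=np.array([[np.cos(th),-np.sin(th)],[np.sin(th),np.cos(th)]])
print('rail',M,'yaw',th)
for n,q in(('hL',(-.025,.13)),('hR',(-.025,-.13)),('outL',(-.117,.13)),('outR',(-.117,-.13)),('bd',(-.061,0))): print(n,np.round(M+Q@q,4))
hsv=cv2.cvtColor(im,cv2.COLOR_BGR2HSV)
print('board hsv',hsv[231,154],'wood',hsv[280,150],'lid',hsv[214,342],hsv[246,402])
# lids: blurred dark
v=im.max(2)
roi=np.zeros(v.shape,bool);roi[200:262,325:435]=1
m=((im[...,2]<75)&(im[...,2].astype(int)-im[...,0]<25)&roi).astype(np.uint8)
n,l,s,ce=cv2.connectedComponentsWithStats(m)
for i in range(1,n):
    if s[i,4]>40: print('lid',s[i],np.round(ce[i],1),np.round(onz(c,*ce[i],.086),4))
m=((hsv[...,1]<140)&(hsv[...,2]>150)).astype(np.uint8);m[:190]=0;m[270:]=0;m[:,:80]=0;m[:,230:]=0
m=cv2.morphologyEx(m,2,np.ones((3,3)))
k=max(cv2.findContours(m,0,2)[0],key=cv2.contourArea);r=cv2.minAreaRect(k);b=cv2.boxPoints(r)
print('board',r,np.round(onz(c,*r[0],.015),4));P=np.array([onz(c,*p,.015)[:2] for p in b]);print(np.round(P,3).tolist())
```

```text
pinL [0.6306 0.0313 0.155 ]
pinR [ 0.6365 -0.0533  0.155 ]
railL [0.7143 0.1714 0.104 ]
railR [ 0.6399 -0.2182  0.104 ]
hL [0.6819 0.1103 0.1   ]
hR [ 0.6279 -0.1466  0.1   ]
len 0.3966608399802
rail [ 0.67709636 -0.02344222] yaw -0.18880617404802832
hL [0.6769 0.1089]
hR [ 0.6281 -0.1464]
outL [0.5866 0.1262]
outR [ 0.5378 -0.1292]
bd [ 0.6172 -0.012 ]
board hsv [ 24  75 237] wood [ 13 142 209] lid [15 10 51] [ 0  9 57]
lid [335 206  16  15 198] [342.6 213. ] [ 0.4626 -0.188   0.086 ]
lid [355 207  16  16 197] [362.5 214.1] [ 0.4589 -0.2372  0.086 ]
lid [355 237  15  16 198] [362.1 244.6] [ 0.3844 -0.2339  0.086 ]
lid [394 238  17  16 205] [401.9 245.7] [ 0.3795 -0.3325  0.086 ]
lid [414 239  16  17 189] [421.3 246.9] [ 0.3754 -0.3811  0.086 ]
board ((152.5498046875, 229.8594207763672), (26.42716407775879, 141.79994201660156), 72.6459732055664) [0.4315 0.2957 0.015 ]
[[0.412, 0.485], [0.517, 0.129], [0.451, 0.109], [0.346, 0.463]]
```

```bash
cat > plan.py <<'E'
import json,sys
from h import *
# targets: (w,x,y,z,psi_deg[,n]) ; start pose from measured state (or st)
def plan(T,st=None):
    if st is None:
        o=robot.get_obs();st=[*o['tool_pos'],np.degrees(o['ee_rot'][2])];print('now',np.round(st,4),'w',round(float(o['width']),4),'t',round(float(o['time']),1))
    W=[];cur=np.array(st,float)
    for t in T:
        g=np.array(t[1:5],float);dpsi=(g[3]-cur[3])
        n=t[5] if len(t)>5 else max(1,int(np.ceil(max(np.linalg.norm(g[:3]-cur[:3])/.058,abs(dpsi)/10.3))))
        for i in range(n): W.append((t[0],cur+(g-cur)*min(1,(i+1)/n)))
        cur=g
    base=np.array(st,float)
    for i in range(0,len(W),5):
        rows=[];b=base.copy();p=np.radians(b[3]);c,s=np.cos(p),np.sin(p)
        for w,q in W[i:i+5]:
            d=q-b
            sh=[round(v,3)+0. for v in (c*d[0]+s*d[1],s*d[0]-c*d[1],-d[2])];tz=round(-np.radians(d[3]),3)+0.
            rows.append([w,sh,[0,0,tz]])
        base=b+[c*sh[0]+s*sh[1],s*sh[0]-c*sh[1],-sh[2],-np.degrees(tz)]
        print(json.dumps(rows).replace(', ',','))
    print('end',np.round(base,4))
def arc(h,a0,a1,z,w,p0,p1,n,r=.092):
    return [(w,h[0]+r*np.cos(np.radians(a)),h[1]+r*np.sin(np.radians(a)),z,p,1) for a,p in zip(np.linspace(a0,a1,n+1)[1:],np.linspace(p0,p1,n+1)[1:])]
E
python3 - <<'E'
from plan import *
h=(.6769,.1089)
plan([(.03,.6306,.0313,.21,59.2),(.03,.6306,.0313,.21,59.2,2),(.03,.6306,.0313,.14,59.2,3)])
E
```

```text
now [  0.1675   0.5233   0.197  162.2471] w 0.0941 t 0.1
[[0.03,[-0.049,-0.027,-0.001],[0,0,0.15]],[0.03,[-0.099,-0.055,-0.002],[0,0,0.3]],[0.03,[-0.148,-0.082,-0.003],[0,0,0.45]],[0.03,[-0.197,-0.109,-0.004],[0,0,0.6]],[0.03,[-0.246,-0.136,-0.005],[0,0,0.749]]]
[[0.03,[-0.055,0.013,-0.001],[0,0,0.15]],[0.03,[-0.11,0.027,-0.003],[0,0,0.3]],[0.03,[-0.164,0.041,-0.004],[0,0,0.45]],[0.03,[-0.219,0.054,-0.005],[0,0,0.6]],[0.03,[-0.274,0.068,-0.006],[0,0,0.75]]]
[[0.03,[-0.031,0.047,-0.001],[0,0,0.15]],[0.03,[-0.062,0.094,-0.002],[0,0,0.3]],[0.03,[-0.062,0.094,-0.002],[0,0,0.3]],[0.03,[-0.062,0.094,-0.002],[0,0,0.3]],[0.03,[-0.062,0.094,0.021],[0,0,0.3]]]
[[0.03,[0.0,0.0,0.024],[0,0,0.0]],[0.03,[0.0,0.0,0.047],[0,0,0.0]]]
end [6.3050e-01 3.0800e-02 1.4000e-01 5.9172e+01]
```

Emit:
drive_tool:
  series:
    - [0.03,[-0.049,-0.027,-0.001],[0,0,0.15]]
    - [0.03,[-0.099,-0.055,-0.002],[0,0,0.3]]
    - [0.03,[-0.148,-0.082,-0.003],[0,0,0.45]]
    - [0.03,[-0.197,-0.109,-0.004],[0,0,0.6]]
    - [0.03,[-0.246,-0.136,-0.005],[0,0,0.749]]

```text
time: 0.72
tool_pos: [0.3613, 0.3178, 0.2027]
ee_rot: [-3.141, -0.0, 2.078]
wrist_force: [-0.2, 0.4, -0.5]
width: 0.0473
finger_force: 0.0
```

Emit:
drive_tool:
  series:
    - [0.03,[-0.055,0.013,-0.001],[0,0,0.15]]
    - [0.03,[-0.11,0.027,-0.003],[0,0,0.3]]
    - [0.03,[-0.164,0.041,-0.004],[0,0,0.45]]
    - [0.03,[-0.219,0.054,-0.005],[0,0,0.6]]
    - [0.03,[-0.274,0.068,-0.006],[0,0,0.75]]

```text
time: 1.35
tool_pos: [0.5548, 0.1122, 0.2086]
ee_rot: [-3.141, -0.0, 1.328]
wrist_force: [0.6, 1.5, -0.2]
width: 0.0299
finger_force: 0.0
```

Emit:
drive_tool:
  series:
    - [0.03,[-0.031,0.047,-0.001],[0,0,0.15]]
    - [0.03,[-0.062,0.094,-0.002],[0,0,0.3]]
    - [0.03,[-0.062,0.094,-0.002],[0,0,0.3]]
    - [0.03,[-0.062,0.094,-0.002],[0,0,0.3]]

```text
time: 1.85
tool_pos: [0.6303, 0.0316, 0.2102]
ee_rot: [-3.14, 0.0, 1.033]
wrist_force: [-0.3, 0.3, -0.7]
width: 0.0302
finger_force: 0.0
```

Run:
```python
from plan import *
h=(.6769,.1089)
print(np.round(robot.get_obs()['ee_rot'],4))
snap('wrist','w1');c=cal('wrist')
for P in([.6306,.0313,.155],[.6365,-.0533,.155],[.6769,.1089,.1]):print(np.round(proj(c,P)))
plan([(.03,.6306,.0313,.14,59.2,3),(.02,.6306,.0313,.14,59.2,2)]+arc(h,-120.8,-192.3,.14,.02,59.2,-10.8,18)+[(.02,*arc(h,0,-192.3,0,0,0,0,1)[0][1:3],.14,-10.8,2)])
```

```text
[-3.1396e+00  3.0000e-04  1.0333e+00]
[282. 216.]
[335. 288.]
[282. 107.]
now [6.30100e-01 3.22000e-02 2.10800e-01 5.92561e+01] w 0.0299 t 1.9
[[0.03,[0.0,0.0,0.024],[0,0,0.0]],[0.03,[0.0,0.001,0.047],[0,0,0.001]],[0.03,[-0.001,0.001,0.071],[0,0,0.001]],[0.02,[-0.001,0.001,0.071],[0,0,0.001]],[0.02,[-0.001,0.001,0.071],[0,0,0.001]]]
[[0.02,[-0.001,-0.006,0.0],[0,0,0.068]],[0.02,[0.0,-0.013,0.0],[0,0,0.136]],[0.02,[0.001,-0.019,0.0],[0,0,0.204]],[0.02,[0.002,-0.025,0.0],[0,0,0.271]],[0.02,[0.004,-0.031,0.0],[0,0,0.339]]]
[[0.02,[0.0,-0.007,0.0],[0,0,0.068]],[0.02,[0.001,-0.013,0.0],[0,0,0.136]],[0.02,[0.002,-0.019,0.0],[0,0,0.204]],[0.02,[0.004,-0.026,0.0],[0,0,0.272]],[0.02,[0.006,-0.032,0.0],[0,0,0.34]]]
[[0.02,[0.0,-0.006,0.0],[0,0,0.068]],[0.02,[0.001,-0.012,0.0],[0,0,0.135]],[0.02,[0.002,-0.019,0.0],[0,0,0.203]],[0.02,[0.004,-0.025,0.0],[0,0,0.271]],[0.02,[0.006,-0.031,0.0],[0,0,0.339]]]
[[0.02,[0.0,-0.006,0.0],[0,0,0.068]],[0.02,[0.001,-0.013,0.0],[0,0,0.136]],[0.02,[0.002,-0.019,0.0],[0,0,0.204]],[0.02,[0.002,-0.019,0.0],[0,0,0.204]],[0.02,[0.002,-0.019,0.0],[0,0,0.204]]]
end [  0.5866   0.1287   0.1398 -10.8167]
```

View pics/w1.png

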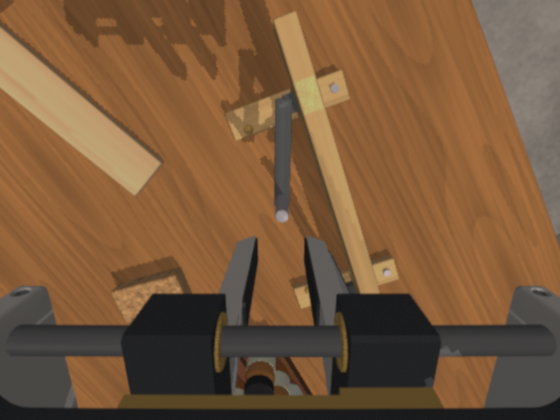

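The wrist view has the left pin top at (282,216), exactly where it was predicted, so I'm lowering over it and sweeping.

Emit:
drive_tool:
  series:
    - [0.03,[0,0,0.024],[0,0,0]]
    - [0.03,[0,0.001,0.047],[0,0,0]]
    - [0.03,[-0.001,0.001,0.071],[0,0,0.001]]
    - [0.02,[-0.001,0.001,0.071],[0,0,0.001]]
    - [0.02,[-0.001,0.001,0.071],[0,0,0.001]]

```text
time: 2.52
tool_pos: [0.6312, 0.0309, 0.1416]
ee_rot: [3.14, -0.001, 1.033]
wrist_force: [-0.2, -0.2, 0.8]
width: 0.0206
finger_force: 0.0
```

Emit:
drive_tool:
  series:
    - [0.02,[-0.001,-0.006,0],[0,0,0.068]]
    - [0.02,[0,-0.013,0],[0,0,0.136]]
    - [0.02,[0.001,-0.019,0],[0,0,0.204]]
    - [0.02,[0.002,-0.025,0],[0,0,0.271]]
    - [0.02,[0.004,-0.031,0],[0,0,0.339]]

```text
time: 3.15
tool_pos: [0.6077, 0.0493, 0.1423]
ee_rot: [3.138, -0.003, 0.691]
wrist_force: [0.9, -1.1, -0.1]
width: 0.0199
finger_force: 0.7
```

Emit:
drive_tool:
  series:
    - [0.02,[0,-0.007,0],[0,0,0.068]]
    - [0.02,[0.001,-0.013,0],[0,0,0.136]]
    - [0.02,[0.002,-0.019,0],[0,0,0.204]]
    - [0.02,[0.004,-0.026,0],[0,0,0.272]]
    - [0.02,[0.006,-0.032,0],[0,0,0.34]]

```text
time: 3.78
tool_pos: [0.5913, 0.0775, 0.1423]
ee_rot: [3.139, -0.002, 0.351]
wrist_force: [-1.4, -2.2, 0.1]
width: 0.0199
finger_force: 0.7
```

Emit:
drive_tool:
  series:
    - [0.02,[0,-0.006,0],[0,0,0.068]]
    - [0.02,[0.001,-0.012,0],[0,0,0.135]]
    - [0.02,[0.002,-0.019,0],[0,0,0.203]]
    - [0.02,[0.004,-0.025,0],[0,0,0.271]]
    - [0.02,[0.006,-0.031,0],[0,0,0.339]]

```text
time: 4.4
tool_pos: [0.5862, 0.1048, 0.1423]
ee_rot: [3.133, -0.003, 0.01]
wrist_force: [-2.8, -6.1, 1.7]
width: 0.0199
finger_force: 3.2
```

Emit:
drive_tool:
  series:
    - [0.02,[0,-0.006,0],[0,0,0.068]]
    - [0.02,[0.001,-0.013,0],[0,0,0.136]]
    - [0.02,[0.002,-0.019,0],[0,0,0.204]]
    - [0.02,[0.002,-0.019,0],[0,0,0.204]]
    - [0.02,[0.002,-0.019,0],[0,0,0.204]]

```text
time: 5.03
tool_pos: [0.5878, 0.128, 0.1412]
ee_rot: [-3.141, -0.002, -0.189]
wrist_force: [0.3, 0.0, 0.1]
width: 0.0202
finger_force: 0.0
```

Run:
```python
from plan import *
h=(.6281,-.1464);p=(.6365,-.0533)
im=cv2.imread('pics/top0.png')
plan([(.03,.5866,.1287,.14,-10.8,2),(.03,.5866,.1287,.21,-10.8,2),(.03,p[0],p[1],.21,84.8),(.03,p[0],p[1],.21,84.8,2),(.03,p[0],p[1],.14,84.8,2),(.02,p[0],p[1],.14,84.8,2)]+arc(h,84.8,170.7,.14,.02,84.8,169.2,20)+[(.02,*arc(h,0,170.7,0,0,0,0,1)[0][1:3],.14,169.2,2)])
```

```text
now [  0.5878   0.128    0.1412 -10.8303] w 0.0202 t 5.0
[[0.03,[-0.001,0.0,0.001],[0,0,0.0]],[0.03,[-0.001,0.0,0.001],[0,0,-0.001]],[0.03,[-0.001,0.0,-0.034],[0,0,-0.001]],[0.03,[-0.001,0.0,-0.069],[0,0,-0.001]],[0.03,[0.007,0.017,-0.069],[0,0,-0.167]]]
[[0.03,[0.006,0.018,0.0],[0,0,-0.167]],[0.03,[0.011,0.036,0.0],[0,0,-0.334]],[0.03,[0.016,0.054,0.0],[0,0,-0.501]],[0.03,[0.022,0.072,0.0],[0,0,-0.668]],[0.03,[0.027,0.09,0.0],[0,0,-0.835]]]
[[0.03,[-0.01,0.016,0.0],[0,0,-0.167]],[0.03,[-0.02,0.032,0.0],[0,0,-0.333]],[0.03,[-0.029,0.048,0.0],[0,0,-0.5]],[0.03,[-0.039,0.065,0.0],[0,0,-0.667]],[0.03,[-0.039,0.065,0.0],[0,0,-0.667]]]
[[0.03,[0.0,0.0,0.0],[0,0,0.0]],[0.03,[0.0,0.0,0.035],[0,0,0.0]],[0.03,[0.0,0.0,0.07],[0,0,0.0]],[0.02,[0.0,0.0,0.07],[0,0,0.0]],[0.02,[0.0,0.0,0.07],[0,0,0.0]]]
[[0.02,[-0.002,-0.007,0.0],[0,0,-0.074]],[0.02,[-0.002,-0.014,0.0],[0,0,-0.147]],[0.02,[-0.004,-0.021,0.0],[0,0,-0.221]],[0.02,[-0.005,-0.028,0.0],[0,0,-0.295]],[0.02,[-0.008,-0.034,0.0],[0,0,-0.368]]]
[[0.02,[0.0,-0.007,0.0],[0,0,-0.074]],[0.02,[-0.001,-0.014,0.0],[0,0,-0.148]],[0.02,[-0.002,-0.02,0.0],[0,0,-0.221]],[0.02,[-0.004,-0.027,0.0],[0,0,-0.295]],[0.02,[-0.006,-0.034,0.0],[0,0,-0.369]]]
[[0.02,[-0.001,-0.007,0.0],[0,0,-0.073]],[0.02,[-0.002,-0.013,0.0],[0,0,-0.147]],[0.02,[-0.003,-0.02,0.0],[0,0,-0.221]],[0.02,[-0.005,-0.027,0.0],[0,0,-0.294]],[0.02,[-0.007,-0.033,0.0],[0,0,-0.368]]]
[[0.02,[-0.001,-0.007,0.0],[0,0,-0.074]],[0.02,[-0.001,-0.014,0.0],[0,0,-0.147]],[0.02,[-0.003,-0.021,0.0],[0,0,-0.221]],[0.02,[-0.005,-0.027,0.0],[0,0,-0.294]],[0.02,[-0.007,-0.034,0.0],[0,0,-0.368]]]
[[0.02,[0.0,0.0,0.0],[0,0,0.0]],[0.02,[0.0,0.0,0.0],[0,0,0.0]]]
end [ 5.371000e-01 -1.315000e-01  1.402000e-01  1.691931e+02]
```

The left gate looks snapped home: force rose to 6 N, then fell to zero. Now the right one.

Emit:
drive_tool:
  series:
    - [0.03,[-0.001,0,0.001],[0,0,0]]
    - [0.03,[-0.001,0,0.001],[0,0,-0.001]]
    - [0.03,[-0.001,0,-0.034],[0,0,-0.001]]
    - [0.03,[-0.001,0,-0.069],[0,0,-0.001]]
    - [0.03,[0.007,0.017,-0.069],[0,0,-0.167]]

```text
time: 5.65
tool_pos: [0.5927, 0.1108, 0.2136]
ee_rot: [-3.14, -0.008, -0.017]
wrist_force: [0.3, 0.0, 0.2]
width: 0.0302
finger_force: 0.0
```

Emit:
drive_tool:
  series:
    - [0.03,[0.006,0.018,0],[0,0,-0.167]]
    - [0.03,[0.011,0.036,0],[0,0,-0.334]]
    - [0.03,[0.016,0.054,0],[0,0,-0.501]]
    - [0.03,[0.022,0.072,0],[0,0,-0.668]]
    - [0.03,[0.027,0.09,0],[0,0,-0.835]]

```text
time: 6.28
tool_pos: [0.616, 0.0186, 0.2089]
ee_rot: [-3.141, 0.0, 0.817]
wrist_force: [0.8, 0.3, 1.3]
width: 0.0298
finger_force: 0.0
```

Emit:
drive_tool:
  series:
    - [0.03,[-0.01,0.016,0],[0,0,-0.167]]
    - [0.03,[-0.02,0.032,0],[0,0,-0.333]]
    - [0.03,[-0.029,0.048,0],[0,0,-0.5]]
    - [0.03,[-0.039,0.065,0],[0,0,-0.667]]
    - [0.03,[-0.039,0.065,0],[0,0,-0.667]]

```text
time: 6.9
tool_pos: [0.6363, -0.0549, 0.2086]
ee_rot: [-3.141, -0.0, 1.475]
wrist_force: [0.1, 1.0, 0.4]
width: 0.0302
finger_force: 0.0
```

Emit:
drive_tool:
  series:
    - [0.03,[0,0,0],[0,0,0]]
    - [0.03,[0,0,0.035],[0,0,0]]
    - [0.03,[0,0,0.07],[0,0,0]]
    - [0.02,[0,0,0.07],[0,0,0]]
    - [0.02,[0,0,0.07],[0,0,0]]

```text
time: 7.52
tool_pos: [0.6369, -0.0532, 0.1407]
ee_rot: [3.139, -0.0, 1.479]
wrist_force: [0.7, 0.2, 0.5]
width: 0.0204
finger_force: 0.0
```

Emit:
drive_tool:
  series:
    - [0.02,[-0.002,-0.007,0],[0,0,-0.074]]
    - [0.02,[-0.002,-0.014,0],[0,0,-0.147]]
    - [0.02,[-0.004,-0.021,0],[0,0,-0.221]]
    - [0.02,[-0.005,-0.028,0],[0,0,-0.295]]
    - [0.02,[-0.008,-0.034,0],[0,0,-0.368]]

```text
time: 8.15
tool_pos: [0.6034, -0.058, 0.1422]
ee_rot: [3.136, 0.001, 1.849]
wrist_force: [0.4, 1.2, -0.0]
width: 0.0199
finger_force: 0.8
```

Emit:
drive_tool:
  series:
    - [0.02,[0,-0.007,0],[0,0,-0.074]]
    - [0.02,[-0.001,-0.014,0],[0,0,-0.148]]
    - [0.02,[-0.002,-0.02,0],[0,0,-0.221]]
    - [0.02,[-0.004,-0.027,0],[0,0,-0.295]]
    - [0.02,[-0.006,-0.034,0],[0,0,-0.369]]

```text
time: 8.78
tool_pos: [0.5726, -0.0737, 0.1422]
ee_rot: [3.137, 0.005, 2.218]
wrist_force: [1.3, -0.5, -1.2]
width: 0.0202
finger_force: 0.7
```

Emit:
drive_tool:
  series:
    - [0.02,[-0.001,-0.007,0],[0,0,-0.073]]
    - [0.02,[-0.002,-0.013,0],[0,0,-0.147]]
    - [0.02,[-0.003,-0.02,0],[0,0,-0.221]]
    - [0.02,[-0.005,-0.027,0],[0,0,-0.294]]
    - [0.02,[-0.007,-0.033,0],[0,0,-0.368]]

```text
time: 9.4
tool_pos: [0.5504, -0.0991, 0.1423]
ee_rot: [3.139, 0.006, 2.586]
wrist_force: [1.4, 0.3, -0.7]
width: 0.0197
finger_force: 0.9
```

Emit:
drive_tool:
  series:
    - [0.02,[-0.001,-0.007,0],[0,0,-0.074]]
    - [0.02,[-0.001,-0.014,0],[0,0,-0.147]]
    - [0.02,[-0.003,-0.021,0],[0,0,-0.221]]
    - [0.02,[-0.005,-0.027,0],[0,0,-0.294]]
    - [0.02,[-0.007,-0.034,0],[0,0,-0.368]]

```text
time: 10.02
tool_pos: [0.5384, -0.1309, 0.1422]
ee_rot: [3.14, 0.006, 2.954]
wrist_force: [5.1, 9.9, -1.7]
width: 0.0202
finger_force: 6.0
```

Emit:
drive_tool:
  series:
    - [0.02,[0,0,0],[0,0,0]]
    - [0.03,[0,0,0],[0,0,0]]
    - [0.03,[0,0,0],[0,0,0]]
    - [0.03,[0,0,-0.04],[0,0,0]]
    - [0.03,[0,0,-0.08],[0,0,0]]

```text
time: 10.65
tool_pos: [0.5357, -0.1318, 0.2194]
ee_rot: [-3.141, -0.002, 2.951]
wrist_force: [0.5, 0.2, 1.6]
width: 0.03
finger_force: 0.0
```

Run:
```python
from plan import *
# clear the rail view: board grasp approach, hover at board
b=(.4315,.2957);psi=-16.5+180
plan([(.09,.40,.10,.26,163.5)])
```

```text
now [ 5.357000e-01 -1.318000e-01  2.194000e-01  1.690881e+02] w 0.03 t 10.7
[[0.09,[0.035,0.04,-0.008],[0,0,0.02]],[0.09,[0.071,0.081,-0.016],[0,0,0.039]],[0.09,[0.106,0.121,-0.024],[0,0,0.059]],[0.09,[0.142,0.162,-0.032],[0,0,0.078]],[0.09,[0.177,0.202,-0.041],[0,0,0.098]]]
end [4.001000e-01 1.001000e-01 2.604000e-01 1.634731e+02]
```

Run:
```python
from plan import *
plan([(.09,.40,.10,.26,140),(.09,.39,.24,.27,106.5)])
```

```text
now [ 5.357000e-01 -1.318000e-01  2.194000e-01  1.690881e+02] w 0.03 t 10.7
[[0.09,[0.035,0.04,-0.008],[0,0,0.102]],[0.09,[0.071,0.081,-0.016],[0,0,0.203]],[0.09,[0.106,0.121,-0.024],[0,0,0.305]],[0.09,[0.142,0.162,-0.032],[0,0,0.406]],[0.09,[0.177,0.202,-0.041],[0,0,0.508]]]
[[0.09,[0.024,0.025,-0.002],[0,0,0.146]],[0.09,[0.049,0.05,-0.005],[0,0,0.292]],[0.09,[0.073,0.075,-0.007],[0,0,0.438]],[0.09,[0.098,0.101,-0.01],[0,0,0.584]]]
end [  0.39     0.2404   0.2704 106.5211]
```

Emit:
drive_tool:
  series:
    - [0.09,[0.035,0.04,-0.008],[0,0,0.102]]
    - [0.09,[0.071,0.081,-0.016],[0,0,0.203]]
    - [0.09,[0.106,0.121,-0.024],[0,0,0.305]]
    - [0.09,[0.142,0.162,-0.032],[0,0,0.406]]
    - [0.09,[0.177,0.202,-0.041],[0,0,0.508]]

```text
time: 11.28
tool_pos: [0.3995, 0.101, 0.2605]
ee_rot: [-3.141, 0.001, 2.439]
wrist_force: [0.8, -0.0, -0.9]
width: 0.0765
finger_force: 0.0
```

Emit:
drive_tool:
  series:
    - [0.09,[0.024,0.025,-0.002],[0,0,0.146]]
    - [0.09,[0.049,0.05,-0.005],[0,0,0.292]]
    - [0.09,[0.073,0.075,-0.007],[0,0,0.438]]
    - [0.09,[0.098,0.101,-0.01],[0,0,0.584]]
    - [0.09,[0.098,0.101,-0.01],[0,0,0.584]]

```text
time: 11.9
tool_pos: [0.3902, 0.2418, 0.2701]
ee_rot: [-3.141, 0.001, 1.863]
wrist_force: [0.3, 1.1, 0.1]
width: 0.0896
finger_force: 0.0
```

Run:
```python
from plan import *
w=snap('wrist');cw=cal('wrist');t=snap('top');c=cal('top')
W=cv2.cvtColor(w,cv2.COLOR_RGB2BGR);T=cv2.cvtColor(t,cv2.COLOR_RGB2BGR)
cv2.imwrite('pics/c2.png',np.hstack([cv2.resize(W,(400,300)),cv2.resize(T[95:200,180:320],(400,300))]))
hsv=cv2.cvtColor(W,cv2.COLOR_BGR2HSV);m=((hsv[...,1]<140)&(hsv[...,2]>150)).astype(np.uint8);m=cv2.morphologyEx(m,2,np.ones((3,3)))
for k in cv2.findContours(m,0,2)[0]:
    if cv2.contourArea(k)>2000:
        r=cv2.minAreaRect(k);print(np.round(r[0]),np.round(r[1]),np.round([onz(cw,*p,.015)[:2] for p in cv2.boxPoints(r)],3).tolist(),np.round(onz(cw,*r[0],.015),4))
```

```text
[321. 133.] [ 44. 253.] [[0.452, 0.113], [0.353, 0.459], [0.408, 0.474], [0.522, 0.131]] [0.4273 0.3138 0.015 ]
```

View pics/c2.png

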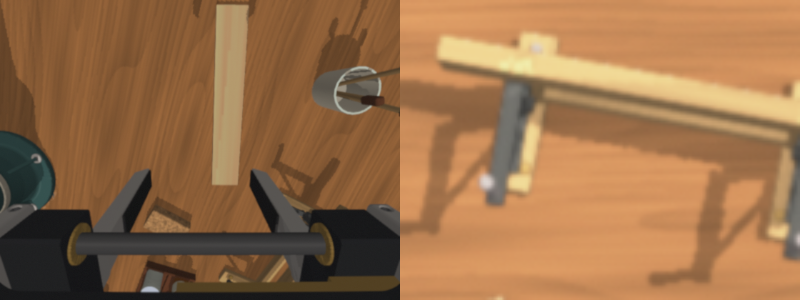

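Wrist view shows the board unmoved (near end at about (315,258), far end at (325,5) in full-size pixels). The top crop shows both arms square to the rail. Next I grasp the board.

Run:
```python
from plan import *
plan([(.094,.433,.295,.16,107),(.094,.433,.295,.06,107),(.094,.433,.295,.03,107,2)]+[(.0,.433,.295,.03,107,5)]+[(0,.433,.295,.23,107,5)]+[(0,.6172,-.012,.23,79.2,8),(0,.6172,-.012,.23,79.2,2)])
```

```text
now [  0.3904   0.2401   0.27   106.6444] w 0.09 t 12.0
[[0.094,[0.013,0.019,0.037],[0,0,-0.002]],[0.094,[0.027,0.038,0.073],[0,0,-0.004]],[0.094,[0.04,0.056,0.11],[0,0,-0.006]],[0.094,[0.04,0.056,0.16],[0,0,-0.006]],[0.094,[0.04,0.056,0.21],[0,0,-0.006]]]
[[0.094,[0.0,0.0,0.015],[0,0,0.0]],[0.094,[0.0,0.0,0.03],[0,0,0.0]],[0.0,[0.0,0.0,0.03],[0,0,0.0]],[0.0,[0.0,0.0,0.03],[0,0,0.0]],[0.0,[0.0,0.0,0.03],[0,0,0.0]]]
[[0.0,[0.0,0.0,0.0],[0,0,0.0]],[0.0,[0.0,0.0,0.0],[0,0,0.0]],[0,[0.0,0.0,-0.04],[0,0,0.0]],[0,[0.0,0.0,-0.08],[0,0,0.0]],[0,[0.0,0.0,-0.12],[0,0,0.0]]]
[[0,[0.0,0.0,-0.04],[0,0,0.0]],[0,[0.0,0.0,-0.08],[0,0,0.0]],[0,[-0.043,0.011,-0.08],[0,0,0.06]],[0,[-0.086,0.022,-0.08],[0,0,0.121]],[0,[-0.13,0.033,-0.08],[0,0,0.182]]]
[[0,[-0.041,0.018,0.0],[0,0,0.06]],[0,[-0.081,0.037,0.0],[0,0,0.121]],[0,[-0.122,0.055,0.0],[0,0,0.182]],[0,[-0.163,0.074,0.0],[0,0,0.242]],[0,[-0.204,0.092,0.0],[0,0,0.303]]]
[[0,[0.0,0.0,0.0],[0,0,0.0]],[0,[0.0,0.0,0.0],[0,0,0.0]]]
end [ 6.16900e-01 -1.23000e-02  2.30000e-01  7.91997e+01]
```

Emit:
drive_tool:
  series:
    - [0.094,[0.013,0.019,0.037],[0,0,-0.002]]
    - [0.094,[0.027,0.038,0.073],[0,0,-0.004]]
    - [0.094,[0.04,0.056,0.11],[0,0,-0.006]]
    - [0.094,[0.04,0.056,0.16],[0,0,-0.006]]
    - [0.094,[0.04,0.056,0.21],[0,0,-0.006]]

```text
time: 12.62
tool_pos: [0.4335, 0.2935, 0.0589]
ee_rot: [3.141, 0.001, 1.865]
wrist_force: [0.1, 1.0, 0.4]
width: 0.094
finger_force: 0.0
```

Emit:
drive_tool:
  series:
    - [0.094,[0,0,0.015],[0,0,0]]
    - [0.094,[0,0,0.03],[0,0,0]]
    - [0.0,[0,0,0.03],[0,0,0]]
    - [0.0,[0,0,0.03],[0,0,0]]
    - [0.0,[0,0,0.03],[0,0,0]]

```text
time: 13.25
tool_pos: [0.4338, 0.2955, 0.0317]
ee_rot: [3.139, -0.001, 1.866]
wrist_force: [-0.0, -0.1, -0.1]
width: 0.0674
finger_force: 0.0
```

Emit:
drive_tool:
  series:
    - [0.0,[0,0,0],[0,0,0]]
    - [0.0,[0,0,0],[0,0,0]]
    - [0,[0,0,-0.04],[0,0,0]]
    - [0,[0,0,-0.08],[0,0,0]]
    - [0,[0,0,-0.12],[0,0,0]]

```text
time: 13.88
tool_pos: [0.4326, 0.2948, 0.1512]
ee_rot: [-3.141, -0.0, 1.866]
wrist_force: [0.7, 0.0, -0.3]
width: 0.0177
finger_force: 0.0
```

Run:
```python
from plan import *
plan([(0,.433,.295,.23,107,2),(0,.6172,-.012,.23,79.2,8),(0,.6172,-.012,.23,79.2,2)])
snap('wrist','w3')
```

```text
now [  0.4326   0.2948   0.1512 106.9092] w 0.0177 t 13.9
[[0,[0.0,0.0,-0.039],[0,0,-0.001]],[0,[0.0,0.0,-0.079],[0,0,-0.002]],[0,[-0.043,0.011,-0.079],[0,0,0.059]],[0,[-0.087,0.022,-0.079],[0,0,0.12]],[0,[-0.13,0.033,-0.079],[0,0,0.18]]]
[[0,[-0.041,0.019,0.0],[0,0,0.061]],[0,[-0.082,0.037,0.0],[0,0,0.122]],[0,[-0.122,0.056,0.0],[0,0,0.182]],[0,[-0.163,0.074,0.0],[0,0,0.243]],[0,[-0.204,0.092,0.0],[0,0,0.304]]]
[[0,[0.0,0.0,0.0],[0,0,0.0]],[0,[0.0,0.0,0.0],[0,0,0.0]]]
end [ 6.1680e-01 -1.2000e-02  2.3020e-01  7.9178e+01]
```

View pics/w3.png

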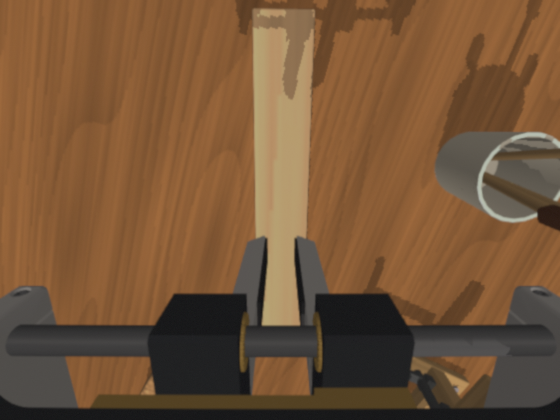

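The fingers closed past the board without holding it: the wrist image still shows it lying flat, centred at column ~283. I'll retry deeper and with more closing time.

Run:
```python
from plan import *
im=cv2.imread('pics/w3.png');c=cal('wrist')
for p in((253,10),(314,10),(256,200),(309,200)):print(np.round(onz(c,*p,.015),4))
plan([(.094,.433,.295,.151,107,5),(.094,.433,.295,.06,107,3),(.094,.433,.295,.029,107,2)]+[(.0,.433,.295,.028,107,5)])
```

```text
[0.357  0.4625 0.015 ]
[0.4134 0.4799 0.015 ]
[0.4113 0.2798 0.015 ]
[0.4692 0.2973 0.015 ]
now [  0.4355   0.2964   0.158  106.9132] w 0.0132 t 13.9
[[0.094,[0.0,-0.001,0.001],[0,0,0.0]],[0.094,[0.0,-0.001,0.003],[0,0,-0.001]],[0.094,[0.0,-0.002,0.004],[0,0,-0.001]],[0.094,[-0.001,-0.002,0.006],[0,0,-0.001]],[0.094,[-0.001,-0.003,0.007],[0,0,-0.002]]]
[[0.094,[0.0,0.0,0.03],[0,0,0.0]],[0.094,[0.0,0.0,0.061],[0,0,0.0]],[0.094,[0.0,0.0,0.091],[0,0,0.0]],[0.094,[0.0,0.0,0.106],[0,0,0.0]],[0.094,[0.0,0.0,0.122],[0,0,0.0]]]
[[0.0,[0.0,0.0,0.0],[0,0,0.0]],[0.0,[0.0,0.0,0.0],[0,0,0.0]],[0.0,[0.0,0.0,0.001],[0,0,0.0]],[0.0,[0.0,0.0,0.001],[0,0,0.0]],[0.0,[0.0,0.0,0.001],[0,0,0.0]]]
end [4.329000e-01 2.946000e-01 2.800000e-02 1.070278e+02]
```

Emit:
drive_tool:
  series:
    - [0.094,[0,0,0],[0,0,0]]
    - [0.094,[0,0,0],[0,0,0]]
    - [0.094,[0,0,0],[0,0,0]]
    - [0.094,[0,0,0],[0,0,0]]
    - [0.094,[0,0,0],[0,0,0]]

```text
time: 14.55
tool_pos: [0.4325, 0.2947, 0.1495]
ee_rot: [-3.141, 0.0, 1.866]
wrist_force: [-0.1, -0.0, 1.1]
width: 0.0599
finger_force: 0.0
```

Emit:
drive_tool:
  series:
    - [0.094,[0,0,0],[0,0,0]]
    - [0.094,[0,0,0],[0,0,0]]
    - [0.094,[0,0,0],[0,0,0]]
    - [0.094,[0,0,0.03],[0,0,0]]
    - [0.094,[0,0,0.06],[0,0,0]]

```text
time: 15.18
tool_pos: [0.4332, 0.2951, 0.09]
ee_rot: [3.14, -0.0, 1.866]
wrist_force: [-0.5, -0.1, -0.8]
width: 0.0943
finger_force: 0.0
```

Emit:
drive_tool:
  series:
    - [0.094,[0,0,0.03],[0,0,0]]
    - [0.094,[0,0,0.05],[0,0,0]]
    - [0.094,[0,0,0.06],[0,0,0]]
    - [0.094,[0,0,0.06],[0,0,0]]
    - [0.094,[0,0,0.06],[0,0,0]]

```text
time: 15.8
tool_pos: [0.4336, 0.2953, 0.0313]
ee_rot: [3.139, -0.001, 1.866]
wrist_force: [0.3, 0.3, 0.0]
width: 0.0937
finger_force: 0.0
```

Run:
```python
from plan import *
o=robot.get_obs();print(o['tool_pos'],o['width'],o['wrist_force'])
snap('wrist','w4')
```

```text
[0.43356104 0.29534285 0.03126892] 0.09372985639596304 [0.29918027 0.30263728 0.00208668]
```

View pics/w4.png

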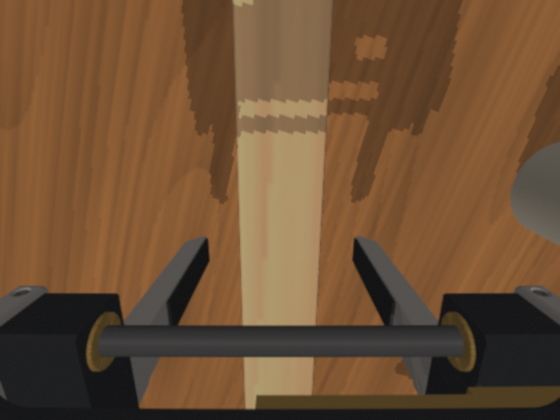

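The fingers straddle the board (edges at columns 243 and 318 near row 250). Now go 4 mm deeper and close with time.

Emit:
drive_tool:
  series:
    - [0.07,[0,0,0.004],[0,0,0]]
    - [0.055,[0,0,0.004],[0,0,0]]
    - [0.05,[0,0,0.004],[0,0,0]]
    - [0.0,[0,0,0.004],[0,0,0]]
    - [0.0,[0,0,0.004],[0,0,0]]

```text
time: 16.48
tool_pos: [0.4328, 0.2949, 0.0261]
ee_rot: [3.141, -0.0, 1.866]
wrist_force: [-0.6, 0.3, 0.8]
width: 0.0474
finger_force: 0.0
```

Emit:
drive_tool:
  series:
    - [0.0,[0,0,0],[0,0,0]]
    - [0.0,[0,0,0],[0,0,0]]
    - [0.0,[0,0,0],[0,0,0]]

```text
time: 16.85
tool_pos: [0.4328, 0.2949, 0.0261]
ee_rot: [3.142, -0.0, 1.866]
wrist_force: [-0.0, 0.2, 0.3]
width: 0.0173
finger_force: 0.0
```

Run:
```python
from plan import *
a=cv2.cvtColor(snap('wrist'),cv2.COLOR_RGB2BGR);b=cv2.cvtColor(snap('scene'),cv2.COLOR_RGB2BGR)
cv2.imwrite('pics/c5.png',np.hstack([cv2.resize(a,(400,300)),cv2.resize(b[110:260,270:470],(400,300))]))
o=robot.get_obs();print({k:np.round(v,4).tolist() for k,v in o.items()})
```

```text
{'time': 16.95, 'joint_positions': [0.4898, 0.1289, 1.6757, 0.0001, 1.3369, 0.1948], 'qvel': [-0.0, 0.0012, 0.0005, 0.001, 0.0006, 0.0001], 'joint_torque': [-0.0003, -33.1163, -27.5924, 0.0739, 0.0016, 0.0001], 'tool_pos': [0.4328, 0.2949, 0.0261], 'ee_rot': [3.1415, -0.0001, 1.8658], 'wrist_force': [0.0359, -0.6219, 0.4112], 'wrist_torque': [-0.0521, 0.0315, 0.0349], 'finger_force': 0.0, 'width': 0.0096}
```

View pics/c5.png

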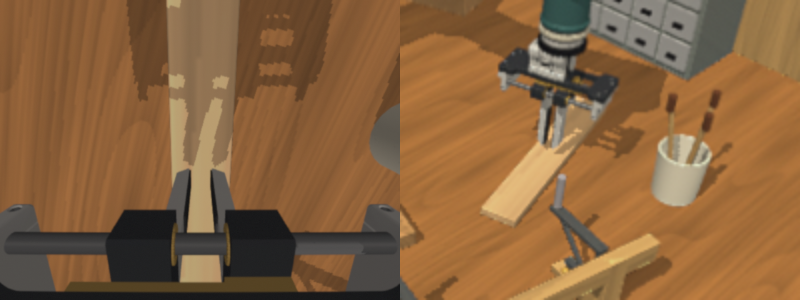

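The scene crop shows the closed fingers standing above the board, so the tips are higher than I assumed. I'll probe downward gently.

Emit:
drive_tool:
  series:
    - [0.0,[0,0,0.002],[0,0,0]]
    - [0.0,[0,0,0.002],[0,0,0]]

```text
time: 17.2
tool_pos: [0.4326, 0.2948, 0.0238]
ee_rot: [-3.141, 0.0, 1.866]
wrist_force: [-0.4, -0.5, 0.8]
width: 0.0006
finger_force: 0.0
```

Emit:
drive_tool:
  series:
    - [0.0,[0,0,0.002],[0,0,0]]
    - [0.0,[0,0,0.002],[0,0,0]]

```text
time: 17.45
tool_pos: [0.4326, 0.2948, 0.0218]
ee_rot: [-3.141, 0.0, 1.866]
wrist_force: [0.2, 0.3, 0.9]
width: 0.0003
finger_force: 0.0
```

Emit:
drive_tool:
  series:
    - [0.0,[0,0,0.002],[0,0,0]]
    - [0.0,[0,0,0.002],[0,0,0]]

```text
time: 17.7
tool_pos: [0.4326, 0.2948, 0.0199]
ee_rot: [-3.141, 0.0, 1.866]
wrist_force: [0.0, -1.0, 0.0]
width: 0.0003
finger_force: 0.0
```

Run:
```python
from plan import *
o=robot.get_obs();c=cal('wrist');R=Ro.from_euler('xyz',o['ee_rot']).as_matrix();p=np.array(o['tool_pos'])
print(p,'cam in tool',np.round(R.T@(np.array(c['position'])-p),4))
for d in(-.02,-.01,0,.01,.02,.025,.03):
    print(d,[np.round(proj(c,p+R@np.array([0,s*.0469,d]))).tolist() for s in(-1,1)])
```

```text
[0.43259306 0.29481747 0.019854  ] cam in tool [ 0.0825 -0.0016 -0.1869]
-0.02 [[207.0, 257.0], [360.0, 257.0]]
-0.01 [[210.0, 250.0], [356.0, 250.0]]
0 [[213.0, 243.0], [352.0, 244.0]]
0.01 [[217.0, 238.0], [349.0, 238.0]]
0.02 [[219.0, 232.0], [346.0, 233.0]]
0.025 [[221.0, 230.0], [345.0, 230.0]]
0.03 [[222.0, 228.0], [343.0, 228.0]]
```

Geometry from the image puts the fingertips about level with the reported TCP, so I'll keep probing down.

Emit:
drive_tool:
  series:
    - [0.0,[0,0,0.003],[0,0,0]]
    - [0.0,[0,0,0.003],[0,0,0]]

```text
time: 17.95
tool_pos: [0.4325, 0.2948, 0.0167]
ee_rot: [-3.141, 0.0, 1.866]
wrist_force: [-0.9, -0.6, -0.6]
width: 0.0003
finger_force: 0.0
```

Emit:
drive_tool:
  series:
    - [0.0,[0,0,0.002],[0,0,0]]
    - [0.0,[0,0,0.002],[0,0,0]]

```text
time: 18.2
tool_pos: [0.4326, 0.2948, 0.0149]
ee_rot: [-3.141, -0.0, 1.866]
wrist_force: [0.1, 0.7, 0.1]
width: 0.0003
finger_force: 0.0
```

Emit:
drive_tool:
  series:
    - [0.0,[0,0,0.002],[0,0,0]]
    - [0.0,[0,0,0.002],[0,0,0]]

```text
time: 18.45
tool_pos: [0.4326, 0.2948, 0.0129]
ee_rot: [-3.141, 0.0, 1.866]
wrist_force: [-0.7, 0.4, 0.2]
width: 0.0005
finger_force: 0.0
```

Run:
```python
from plan import *
b=cv2.cvtColor(snap('scene'),cv2.COLOR_RGB2BGR);a=cv2.cvtColor(snap('wrist'),cv2.COLOR_RGB2BGR)
cv2.imwrite('pics/c6.png',np.hstack([cv2.resize(b[140:230,300:420],(480,360),interpolation=cv2.INTER_CUBIC),cv2.resize(a[150:360,200:370],(290,360))]))
c=cal('scene');p=robot.get_obs()['tool_pos']
for d in(0,.025,-.02):u,v=proj(c,np.array(p)-[0,0,d]);print(d,(u-300)*4,(v-140)*4)
```

```text
0 174.77944194028487 188.25024748386716
0.025 171.80928274076427 211.45129839446167
-0.02 177.20540987810182 169.25822384159358
```

View pics/c6.png

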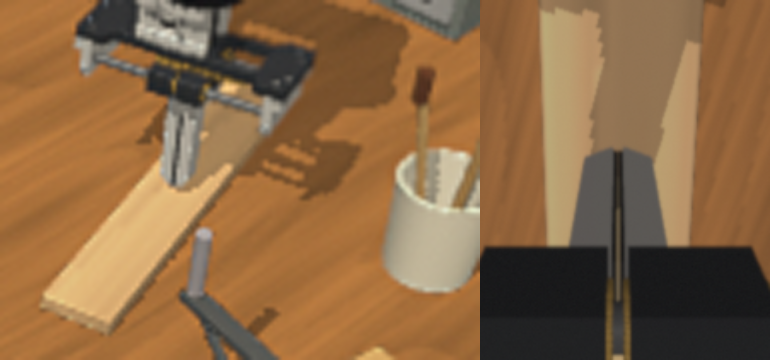

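In the scene crop the fingertip at (176,187) coincides with the reported TCP (175,188). In effect the tips sit at about the reported z, not 25 mm ahead of it. A few more probe steps should calibrate it.

Emit:
drive_tool:
  series:
    - [0.0,[0,0,0.002],[0,0,0]]
    - [0.0,[0,0,0.002],[0,0,0]]

```text
time: 18.8
tool_pos: [0.4326, 0.2948, 0.0109]
ee_rot: [-3.141, 0.0, 1.866]
wrist_force: [0.1, -0.2, -0.3]
width: 0.0005
finger_force: 0.0
```

Emit:
drive_tool:
  series:
    - [0.0,[0,0,0.002],[0,0,0]]
    - [0.0,[0,0,0.002],[0,0,0]]

```text
time: 19.05
tool_pos: [0.4326, 0.2948, 0.0088]
ee_rot: [-3.141, 0.0, 1.866]
wrist_force: [0.2, -0.3, 0.5]
width: 0.0006
finger_force: 0.0
```

Emit:
drive_tool:
  series:
    - [0.0,[0,0,0.002],[0,0,0]]
    - [0.0,[0,0,0.002],[0,0,0]]

```text
time: 19.3
tool_pos: [0.433, 0.295, 0.0079]
ee_rot: [3.141, -0.0, 1.866]
wrist_force: [-1.0, -1.2, 3.6]
width: 0.0006
finger_force: 2.3
```

Contact occurs at reported z 0.0083 against the board top at 0.015, so tip height ≈ reported z + 6.5 mm. Now raise, open, lower to tip ≈ 3 mm, and close.

Emit:
drive_tool:
  series:
    - [0.094,[0,0,-0.025],[0,0,0]]
    - [0.094,[0,0,-0.025],[0,0,0]]
    - [0.094,[0,0,-0.025],[0,0,0]]
    - [0.094,[0,0,-0.025],[0,0,0]]
    - [0.094,[0,0,-0.025],[0,0,0]]

```text
time: 19.92
tool_pos: [0.4323, 0.2946, 0.0312]
ee_rot: [-3.14, 0.0, 1.866]
wrist_force: [0.4, 0.3, 0.1]
width: 0.0474
finger_force: 0.0
```

Emit:
drive_tool:
  series:
    - [0.094,[0,0,0],[0,0,0]]
    - [0.094,[0,0,0],[0,0,0]]
    - [0.094,[0,0,0],[0,0,0]]
    - [0.094,[0,0,0],[0,0,0]]
    - [0.094,[0,0,0],[0,0,0]]

```text
time: 20.55
tool_pos: [0.4328, 0.2949, 0.0321]
ee_rot: [3.141, -0.0, 1.866]
wrist_force: [-0.2, 0.2, -0.2]
width: 0.0936
finger_force: 0.0
```

Emit:
drive_tool:
  series:
    - [0.094,[0,0,0.02],[0,0,0]]
    - [0.094,[0,0,0.03],[0,0,0]]
    - [0.094,[0,0,0.035],[0,0,0]]
    - [0.05,[0,0,0.035],[0,0,0]]
    - [0.05,[0,0,0.035],[0,0,0]]

```text
time: 21.18
tool_pos: [0.4332, 0.2951, -0.0023]
ee_rot: [3.14, -0.0, 1.866]
wrist_force: [-0.1, 0.1, 1.4]
width: 0.0772
finger_force: 0.0
```

Emit:
drive_tool:
  series:
    - [0.0,[0,0,0],[0,0,0]]
    - [0.0,[0,0,0],[0,0,0]]
    - [0.0,[0,0,0],[0,0,0]]
    - [0.0,[0,0,0],[0,0,0]]
    - [0.0,[0,0,0],[0,0,0]]

```text
time: 21.8
tool_pos: [0.4331, 0.2951, -0.0024]
ee_rot: [3.141, -0.0, 1.866]
wrist_force: [-0.3, 0.0, 2.1]
width: 0.0595
finger_force: 30.0
```

Board gripped (59.5 mm, 30 N). Lift and carry.

Run:
```python
from plan import *
plan([(0,.4331,.2951,.047,106.9,1),(0,.4331,.2951,.197,106.9,4),(0,.6172,-.012,.197,79.2,10),(0,.6172,-.012,.197,79.2,3)],st=(.4331,.2951,-.003,106.9))
```

```text
[[0,[0.0,0.0,-0.05],[0,0,0.0]],[0,[0.0,0.0,-0.088],[0,0,0.0]],[0,[0.0,0.0,-0.125],[0,0,0.0]],[0,[0.0,0.0,-0.163],[0,0,0.0]],[0,[0.0,0.0,-0.2],[0,0,0.0]]]
[[0,[-0.035,0.009,0.0],[0,0,0.048]],[0,[-0.069,0.017,0.0],[0,0,0.097]],[0,[-0.104,0.026,0.0],[0,0,0.145]],[0,[-0.139,0.035,0.0],[0,0,0.193]],[0,[-0.174,0.043,0.0],[0,0,0.242]]]
[[0,[-0.031,0.017,0.0],[0,0,0.048]],[0,[-0.063,0.034,0.0],[0,0,0.096]],[0,[-0.095,0.051,0.0],[0,0,0.145]],[0,[-0.126,0.067,0.0],[0,0,0.193]],[0,[-0.158,0.084,0.0],[0,0,0.241]]]
[[0,[0.0,0.0,0.0],[0,0,0.0]],[0,[0.0,0.0,0.0],[0,0,0.0]],[0,[0.0,0.0,0.0],[0,0,0.0]]]
end [ 6.17100e-01 -1.22000e-02  1.97000e-01  7.92261e+01]
```

Emit:
drive_tool:
  series:
    - [0,[0,0,-0.03],[0,0,0]]
    - [0,[0,0,-0.07],[0,0,0]]
    - [0,[0,0,-0.115],[0,0,0]]
    - [0,[0,0,-0.16],[0,0,0]]
    - [0,[0,0,-0.2],[0,0,0]]

```text
time: 22.42
tool_pos: [0.4322, 0.2946, 0.1976]
ee_rot: [-3.14, 0.0, 1.866]
wrist_force: [0.8, -0.0, -2.4]
width: 0.0599
finger_force: 30.0
```

Emit:
drive_tool:
  series:
    - [0,[-0.035,0.009,0],[0,0,0.048]]
    - [0,[-0.069,0.017,0],[0,0,0.097]]
    - [0,[-0.104,0.026,0],[0,0,0.145]]
    - [0,[-0.139,0.035,0],[0,0,0.193]]
    - [0,[-0.174,0.043,0],[0,0,0.242]]

```text
time: 23.05
tool_pos: [0.5243, 0.1398, 0.1955]
ee_rot: [-3.139, 0.0, 1.622]
wrist_force: [0.2, -0.2, -2.6]
width: 0.0595
finger_force: 30.0
```

Emit:
drive_tool:
  series:
    - [0,[-0.031,0.017,0],[0,0,0.048]]
    - [0,[-0.063,0.034,0],[0,0,0.096]]
    - [0,[-0.095,0.051,0],[0,0,0.145]]
    - [0,[-0.126,0.067,0],[0,0,0.193]]
    - [0,[-0.158,0.084,0],[0,0,0.241]]

```text
time: 23.68
tool_pos: [0.6165, -0.0133, 0.1954]
ee_rot: [-3.139, 0.0, 1.381]
wrist_force: [-0.3, 1.1, -2.6]
width: 0.0596
finger_force: 30.0
```

Emit:
drive_tool:
  series:
    - [0,[0,0,0],[0,0,0]]
    - [0,[0,0,0],[0,0,0]]
    - [0,[0,0,0],[0,0,0]]

```text
time: 24.05
tool_pos: [0.6162, -0.0113, 0.1968]
ee_rot: [-3.141, -0.0, 1.384]
wrist_force: [0.5, 0.8, -2.1]
width: 0.06
finger_force: 30.0
```

Run:
```python
from plan import *
a=cv2.cvtColor(snap('wrist'),cv2.COLOR_RGB2BGR);b=cv2.cvtColor(snap('scene'),cv2.COLOR_RGB2BGR)
cv2.imwrite('pics/c7.png',np.hstack([cv2.resize(a,(400,300)),cv2.resize(b[150:330,220:460],(400,300))]))
```

```text
(no output)
```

View pics/c7.png

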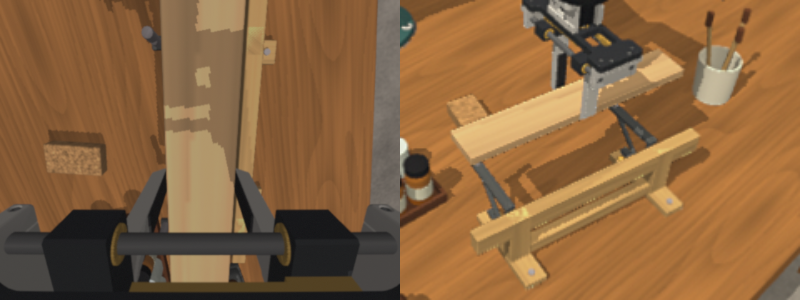

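The board hangs level and parallel above the rail, clear of both pins. Lower it.

Emit:
drive_tool:
  series:
    - [0,[0,0,0.03],[0,0,0]]
    - [0,[0,0,0.06],[0,0,0]]
    - [0,[0,0,0.08],[0,0,0]]
    - [0,[0,0,0.09],[0,0,0]]
    - [0,[0,0,0.094],[0,0,0]]

```text
time: 24.78
tool_pos: [0.6167, -0.0121, 0.103]
ee_rot: [3.142, -0.0, 1.383]
wrist_force: [-0.5, 0.1, -3.1]
width: 0.0596
finger_force: 30.0
```

Emit:
drive_tool:
  series:
    - [0,[0,0,0.003],[0,0,0]]
    - [0,[0,0,0.003],[0,0,0]]

```text
time: 25.02
tool_pos: [0.6171, -0.0124, 0.1008]
ee_rot: [3.14, -0.0, 1.383]
wrist_force: [-0.9, 0.5, -2.3]
width: 0.0593
finger_force: 30.0
```

Emit:
drive_tool:
  series:
    - [0,[0,0,0.003],[0,0,0]]
    - [0,[0,0,0.003],[0,0,0]]

```text
time: 25.28
tool_pos: [0.6172, -0.0125, 0.0976]
ee_rot: [3.14, -0.0, 1.383]
wrist_force: [-0.2, -0.7, -1.5]
width: 0.0596
finger_force: 30.0
```

Emit:
drive_tool:
  series:
    - [0,[0,0,0.002],[0,0,0]]
    - [0,[0,0,0.002],[0,0,0]]

```text
time: 25.52
tool_pos: [0.6171, -0.0125, 0.0975]
ee_rot: [3.14, -0.0, 1.383]
wrist_force: [-2.3, 0.5, 4.8]
width: 0.06
finger_force: 30.0
```

Emit:
drive_tool:
  series:
    - [0,[0,0,0.001],[0,0,0]]
    - [0,[0,0,0.001],[0,0,0]]

```text
time: 25.78
tool_pos: [0.6172, -0.0125, 0.0975]
ee_rot: [3.139, -0.0, 1.383]
wrist_force: [-3.0, 0.1, 8.3]
width: 0.0598
finger_force: 30.0
```

Board seated (8 N reaction). Release, lift and go over jar 1.

Run:
```python
from plan import *
plan([(.068,.6172,-.0125,.096,79.2,3),(.068,.6172,-.0125,.25,79.2,4),(.062,.4626,-.188,.2,86.5,6),(.062,.4626,-.188,.15,86.5,2)],st=(.6172,-.0125,.0935,79.2))
```

```text
[[0.068,[0.0,0.0,-0.001],[0,0,0.0]],[0.068,[0.0,0.0,-0.002],[0,0,0.0]],[0.068,[0.0,0.0,-0.003],[0,0,0.0]],[0.068,[0.0,0.0,-0.041],[0,0,0.0]],[0.068,[0.0,0.0,-0.079],[0,0,0.0]]]
[[0.068,[0.0,0.0,-0.039],[0,0,0.0]],[0.068,[0.0,0.0,-0.078],[0,0,0.0]],[0.062,[-0.034,-0.02,-0.069],[0,0,-0.021]],[0.062,[-0.067,-0.04,-0.061],[0,0,-0.042]],[0.062,[-0.101,-0.059,-0.053],[0,0,-0.064]]]
[[0.062,[-0.032,-0.022,0.009],[0,0,-0.021]],[0.062,[-0.064,-0.044,0.017],[0,0,-0.042]],[0.062,[-0.096,-0.066,0.025],[0,0,-0.063]],[0.062,[-0.096,-0.066,0.05],[0,0,-0.063]],[0.062,[-0.096,-0.066,0.075],[0,0,-0.063]]]
end [ 0.4629 -0.1877  0.1505 86.4766]
```

Emit:
drive_tool:
  series:
    - [0.068,[0,0,-0.001],[0,0,0]]
    - [0.068,[0,0,-0.002],[0,0,0]]
    - [0.068,[0,0,-0.003],[0,0,0]]
    - [0.068,[0,0,-0.041],[0,0,0]]
    - [0.068,[0,0,-0.079],[0,0,0]]

```text
time: 26.4
tool_pos: [0.6162, -0.0124, 0.1729]
ee_rot: [-3.139, 0.0, 1.383]
wrist_force: [-0.2, 0.4, 0.3]
width: 0.0683
finger_force: 0.0
```

Emit:
drive_tool:
  series:
    - [0.068,[0,0,-0.039],[0,0,0]]
    - [0.068,[0,0,-0.078],[0,0,0]]
    - [0.062,[-0.034,-0.02,-0.069],[0,0,-0.021]]
    - [0.062,[-0.067,-0.04,-0.061],[0,0,-0.042]]
    - [0.062,[-0.101,-0.059,-0.053],[0,0,-0.064]]

```text
time: 27.02
tool_pos: [0.5391, -0.1013, 0.2256]
ee_rot: [-3.142, 0.0, 1.448]
wrist_force: [0.0, 0.1, 0.6]
width: 0.0617
finger_force: 0.0
```

Emit:
drive_tool:
  series:
    - [0.062,[-0.032,-0.022,0.009],[0,0,-0.021]]
    - [0.062,[-0.064,-0.044,0.017],[0,0,-0.042]]
    - [0.062,[-0.096,-0.066,0.025],[0,0,-0.063]]
    - [0.062,[-0.096,-0.066,0.05],[0,0,-0.063]]
    - [0.062,[-0.096,-0.066,0.075],[0,0,-0.063]]

```text
time: 27.65
tool_pos: [0.4623, -0.1884, 0.1506]
ee_rot: [3.141, 0.0, 1.508]
wrist_force: [-0.1, -0.5, -0.4]
width: 0.0618
finger_force: 0.0
```

Run:
```python
from plan import *
a=cv2.cvtColor(snap('wrist'),cv2.COLOR_RGB2BGR);b=cv2.cvtColor(snap('top'),cv2.COLOR_RGB2BGR);c=cal('wrist')
cv2.imwrite('pics/c8.png',np.hstack([cv2.resize(a,(400,300)),cv2.resize(b[95:200,190:330],(400,300))]))
print(robot.get_obs()['tool_pos'])
for P in([.4626,-.188,.086],[.4589,-.2372,.086],[.3844,-.2339,.086],[.39,-.183,.062]):print(np.round(np.array(proj(c,P))*400/560))
```

```text
[ 0.46049536 -0.18690501  0.14768028]
[203. 154.]
[203. 190.]
[145. 191.]
[149. 148.]
```

View pics/c8.png

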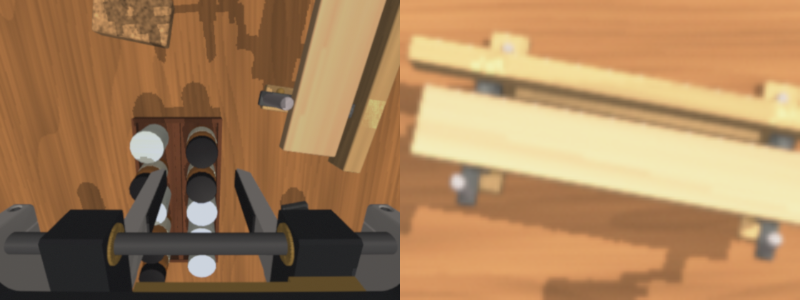

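The board lies flat between rail and pins, and the jar 1 lid at (203,155) matches its prediction. Next I pick jar 1.

```bash
cat >> plan.py <<'E'
SL=[(.6379,.0955),(.6275,.0415),(.6172,-.0125),(.6069,-.0665),(.5965,-.1205)]
J=[(.4626,-.188),(.4589,-.2372),(.3844,-.2339),(.3795,-.3325),(.3754,-.3811)]
def cycle(j,s,st,nxt=None):
    a=J[j];b=SL[s];n=max(6,int(np.ceil(np.hypot(b[0]-a[0],b[1]-a[1])/.05)))
    T=[(.062,*a,.06,86.5,2),(.062,*a,.024,86.5,3),(.0,*a,.024,86.5,5),(0,*a,.05,86.5,1),(0,*a,.2,86.5,4)]
    T+=[(0,*b,.2,79.2,n+(-n)%5),(0,*b,.2,79.2,1),(0,*b,.146,79.2,2),(0,*b,.136,79.2,1),(0,*b,.134,79.2,1),(0,*b,.134,79.2,1),(.058,*b,.134,79.2,4)]
    T+=[(.058,*b,.25,79.2,4)]
    if nxt is not None:
        a=J[nxt];n=max(6,int(np.ceil(np.hypot(b[0]-a[0],b[1]-a[1])/.05)));T+=[(.062,*a,.2,86.5,n),(.062,*a,.15,86.5,2),(.062,*a,.15,86.5,1)]
    plan(T,st)
E
python3 -c "
from plan import *
cycle(0,0,(.4629,-.1877,.1505,86.5),1)"
```

```text
[[0.062,[0.0,0.0,0.045],[0,0,0.0]],[0.062,[0.0,0.0,0.09],[0,0,0.0]],[0.062,[0.0,0.0,0.102],[0,0,0.0]],[0.062,[0.0,0.0,0.114],[0,0,0.0]],[0.062,[0.0,0.0,0.126],[0,0,0.0]]]
[[0.0,[0.0,0.0,0.0],[0,0,0.0]],[0.0,[0.0,0.0,0.0],[0,0,0.0]],[0.0,[0.0,0.0,0.0],[0,0,0.0]],[0.0,[0.0,0.0,0.0],[0,0,0.0]],[0.0,[0.0,0.0,0.0],[0,0,0.0]]]
[[0,[0.0,0.0,-0.026],[0,0,0.0]],[0,[0.0,0.0,-0.063],[0,0,0.0]],[0,[0.0,0.0,-0.1],[0,0,0.0]],[0,[0.0,0.0,-0.138],[0,0,0.0]],[0,[0.0,0.0,-0.176],[0,0,0.0]]]
[[0,[0.029,0.015,0.0],[0,0,0.013]],[0,[0.058,0.031,0.0],[0,0,0.025]],[0,[0.088,0.047,0.0],[0,0,0.038]],[0,[0.117,0.063,0.0],[0,0,0.051]],[0,[0.147,0.079,0.0],[0,0,0.064]]]
[[0,[0.03,0.013,0.0],[0,0,0.012]],[0,[0.06,0.027,0.0],[0,0,0.025]],[0,[0.09,0.041,0.0],[0,0,0.038]],[0,[0.121,0.055,0.0],[0,0,0.051]],[0,[0.151,0.069,0.0],[0,0,0.063]]]
[[0,[0.0,0.0,0.0],[0,0,0.0]],[0,[0.0,0.0,0.027],[0,0,0.0]],[0,[0.0,0.0,0.054],[0,0,0.0]],[0,[0.0,0.0,0.064],[0,0,0.0]],[0,[0.0,0.0,0.066],[0,0,0.0]]]
[[0,[0.0,0.0,0.0],[0,0,0.0]],[0.058,[0.0,0.0,0.0],[0,0,0.0]],[0.058,[0.0,0.0,0.0],[0,0,0.0]],[0.058,[0.0,0.0,0.0],[0,0,0.0]],[0.058,[0.0,0.0,0.0],[0,0,0.0]]]
[[0.058,[0.0,0.0,-0.029],[0,0,0.0]],[0.058,[0.0,0.0,-0.058],[0,0,0.0]],[0.058,[0.0,0.0,-0.087],[0,0,0.0]],[0.058,[0.0,0.0,-0.116],[0,0,0.0]],[0.062,[-0.045,-0.014,-0.109],[0,0,-0.016]]]
[[0.062,[-0.045,-0.015,0.006],[0,0,-0.015]],[0.062,[-0.09,-0.03,0.012],[0,0,-0.031]],[0.062,[-0.134,-0.045,0.018],[0,0,-0.047]],[0.062,[-0.179,-0.06,0.025],[0,0,-0.063]],[0.062,[-0.224,-0.075,0.031],[0,0,-0.079]]]
[[0.062,[-0.043,-0.018,0.006],[0,0,-0.016]],[0.062,[-0.087,-0.037,0.012],[0,0,-0.032]],[0.062,[-0.087,-0.037,0.038],[0,0,-0.032]],[0.062,[-0.087,-0.037,0.062],[0,0,-0.032]],[0.062,[-0.087,-0.037,0.062],[0,0,-0.032]]]
end [ 0.4587 -0.2372  0.1505 86.5   ]
```

Emit:
drive_tool:
  series:
    - [0.062,[0,0,0.045],[0,0,0]]
    - [0.062,[0,0,0.09],[0,0,0]]
    - [0.062,[0,0,0.102],[0,0,0]]
    - [0.062,[0,0,0.114],[0,0,0]]
    - [0.062,[0,0,0.126],[0,0,0]]

```text
time: 28.38
tool_pos: [0.4641, -0.1885, 0.0264]
ee_rot: [3.138, 0.002, 1.51]
wrist_force: [0.8, -0.2, 0.4]
width: 0.062
finger_force: 0.0
```

Emit:
drive_tool:
  series:
    - [0.0,[0,0,0],[0,0,0]]
    - [0.0,[0,0,0],[0,0,0]]
    - [0.0,[0,0,0],[0,0,0]]
    - [0.0,[0,0,0],[0,0,0]]
    - [0.0,[0,0,0],[0,0,0]]

```text
time: 29.0
tool_pos: [0.4633, -0.1881, 0.026]
ee_rot: [3.14, 0.001, 1.51]
wrist_force: [0.9, -0.5, 3.0]
width: 0.0416
finger_force: 30.0
```

Emit:
drive_tool:
  series:
    - [0,[0,0,-0.026],[0,0,0]]
    - [0,[0,0,-0.063],[0,0,0]]
    - [0,[0,0,-0.1],[0,0,0]]
    - [0,[0,0,-0.138],[0,0,0]]
    - [0,[0,0,-0.176],[0,0,0]]

```text
time: 29.62
tool_pos: [0.4619, -0.1874, 0.2015]
ee_rot: [-3.14, -0.001, 1.51]
wrist_force: [-0.1, -0.7, -1.3]
width: 0.0419
finger_force: 30.0
```

Jar held at 42 mm. Carry and place.

Emit:
drive_tool:
  series:
    - [0,[0.029,0.015,0],[0,0,0.013]]
    - [0,[0.058,0.031,0],[0,0,0.025]]
    - [0,[0.088,0.047,0],[0,0,0.038]]
    - [0,[0.117,0.063,0],[0,0,0.051]]
    - [0,[0.147,0.079,0],[0,0,0.064]]

```text
time: 30.25
tool_pos: [0.5503, -0.0448, 0.2001]
ee_rot: [-3.14, -0.0, 1.445]
wrist_force: [0.2, -0.1, -1.0]
width: 0.0413
finger_force: 30.0
```

Emit:
drive_tool:
  series:
    - [0,[0.03,0.013,0],[0,0,0.012]]
    - [0,[0.06,0.027,0],[0,0,0.025]]
    - [0,[0.09,0.041,0],[0,0,0.038]]
    - [0,[0.121,0.055,0],[0,0,0.051]]
    - [0,[0.151,0.069,0],[0,0,0.063]]

```text
time: 30.88
tool_pos: [0.6376, 0.0963, 0.1999]
ee_rot: [-3.139, 0.001, 1.382]
wrist_force: [-0.4, 0.5, -1.0]
width: 0.0418
finger_force: 30.0
```

Emit:
drive_tool:
  series:
    - [0,[0,0,0],[0,0,0]]
    - [0,[0,0,0.027],[0,0,0]]
    - [0,[0,0,0.054],[0,0,0]]
    - [0,[0,0,0.062],[0,0,0]]
    - [0,[0,0,0.062],[0,0,0]]

```text
time: 31.5
tool_pos: [0.6371, 0.0947, 0.1386]
ee_rot: [-3.14, 0.001, 1.382]
wrist_force: [0.0, -1.0, -0.5]
width: 0.0416
finger_force: 30.0
```

Emit:
drive_tool:
  series:
    - [0,[0,0,0.003],[0,0,0]]
    - [0,[0,0,0.003],[0,0,0]]

```text
time: 31.75
tool_pos: [0.6381, 0.0953, 0.1372]
ee_rot: [3.14, -0.0, 1.383]
wrist_force: [-0.2, -0.4, -1.4]
width: 0.0413
finger_force: 30.0
```

Emit:
drive_tool:
  series:
    - [0,[0,0,0.001],[0,0,0]]
    - [0,[0,0,0.002],[0,0,0]]
    - [0,[0,0,0.002],[0,0,0]]

```text
time: 32.12
tool_pos: [0.6379, 0.0955, 0.135]
ee_rot: [3.14, -0.0, 1.383]
wrist_force: [-0.2, 0.3, 1.8]
width: 0.0413
finger_force: 30.0
```

Emit:
drive_tool:
  series:
    - [0.046,[0,0,0],[0,0,0]]
    - [0.058,[0,0,0],[0,0,0]]
    - [0.058,[0,0,0],[0,0,0]]
    - [0.058,[0,0,0],[0,0,0]]
    - [0.058,[0,0,0],[0,0,0]]

```text
time: 32.75
tool_pos: [0.6376, 0.0954, 0.134]
ee_rot: [-3.142, -0.0, 1.383]
wrist_force: [0.7, -0.3, -0.5]
width: 0.0579
finger_force: 0.0
```

Emit:
drive_tool:
  series:
    - [0.058,[0,0,-0.029],[0,0,0]]
    - [0.058,[0,0,-0.058],[0,0,0]]
    - [0.058,[0,0,-0.087],[0,0,0]]
    - [0.058,[0,0,-0.116],[0,0,0]]
    - [0.062,[-0.045,-0.014,-0.109],[0,0,-0.016]]

```text
time: 33.38
tool_pos: [0.6177, 0.0553, 0.2467]
ee_rot: [3.134, -0.002, 1.403]
wrist_force: [0.5, -0.6, -0.8]
width: 0.0614
finger_force: 0.0
```

Emit:
drive_tool:
  series:
    - [0.062,[-0.045,-0.015,0.006],[0,0,-0.015]]
    - [0.062,[-0.09,-0.03,0.012],[0,0,-0.031]]
    - [0.062,[-0.134,-0.045,0.018],[0,0,-0.047]]
    - [0.062,[-0.179,-0.06,0.025],[0,0,-0.063]]
    - [0.062,[-0.224,-0.075,0.031],[0,0,-0.079]]

```text
time: 34.0
tool_pos: [0.5024, -0.1552, 0.212]
ee_rot: [3.141, 0.0, 1.479]
wrist_force: [0.0, 0.1, -0.3]
width: 0.0616
finger_force: 0.0
```

Emit:
drive_tool:
  series:
    - [0.062,[-0.043,-0.018,0.006],[0,0,-0.016]]
    - [0.062,[-0.087,-0.037,0.012],[0,0,-0.032]]
    - [0.062,[-0.087,-0.037,0.038],[0,0,-0.032]]
    - [0.062,[-0.087,-0.037,0.062],[0,0,-0.032]]
    - [0.062,[-0.087,-0.037,0.062],[0,0,-0.032]]

```text
time: 34.62
tool_pos: [0.4569, -0.2366, 0.148]
ee_rot: [-3.138, -0.002, 1.509]
wrist_force: [0.7, 0.1, -0.6]
width: 0.0619
finger_force: 0.0
```

```bash
cat >> plan.py <<'E'
def lids():
    im=cv2.cvtColor(snap('top'),cv2.COLOR_RGB2BGR).astype(int);c=cal('top');cv2.imwrite('pics/last.png',im)
    for nm,z,(r0,r1,c0,c1) in(('tray',.086,(200,262,325,435)),('shelf',.195,(95,200,180,345))):
        m=np.zeros(im.shape[:2],np.uint8);m[r0:r1,c0:c1]=((im[...,2]<75)&(im[...,2]-im[...,0]<25))[r0:r1,c0:c1]
        n,l,s,ce=cv2.connectedComponentsWithStats(m)
        for i in range(1,n):
            if s[i,4]>60: print(nm,s[i].tolist(),np.round(onz(c,*ce[i],z),4))
E
python3 -c "
from plan import *
o=robot.get_obs();print(o['tool_pos'],o['ee_rot'])
lids()"
```

```text
[ 0.45693804 -0.23656943  0.14795186] [-3.13756721e+00 -2.43455964e-03  1.50938498e+00]
tray [343, 200, 50, 62, 993] [ 0.4276 -0.2451  0.086 ]
tray [394, 200, 41, 29, 741] [ 0.457  -0.3681  0.086 ]
tray [414, 234, 21, 28, 404] [ 0.3681 -0.3914  0.086 ]
tray [400, 238, 10, 15, 63] [ 0.382  -0.3421  0.086 ]
shelf [214, 125, 17, 18, 232] [0.6356 0.0934 0.195 ][ WARN:0@0.554] global loadsave.cpp:1063 imwrite_ Unsupported depth image for selected encoder is fallbacked to CV_8U.
```

Jar 1 stands on the shelf; its lid is seen at (0.636, 0.093), height consistent. On to jar 2.

```bash
sed -i 's/(0,\*b,.134,79.2,1),(0,\*b,.134,79.2,1),(.058,\*b,.134,79.2,4)/(0,*b,.1335,79.2,1),(0,*b,.1335,79.2,1),(.058,*b,.1335,79.2,4)/' plan.py
python3 -c "
from plan import *
cycle(1,1,(.4587,-.2372,.1495,86.5),2)"
```

```text
[[0.062,[0.0,0.0,0.045],[0,0,0.0]],[0.062,[0.0,0.0,0.09],[0,0,0.0]],[0.062,[0.0,0.0,0.102],[0,0,0.0]],[0.062,[0.0,0.0,0.113],[0,0,0.0]],[0.062,[0.0,0.0,0.126],[0,0,0.0]]]
[[0.0,[0.0,0.0,-0.001],[0,0,0.0]],[0.0,[0.0,0.0,-0.001],[0,0,0.0]],[0.0,[0.0,0.0,-0.001],[0,0,0.0]],[0.0,[0.0,0.0,-0.001],[0,0,0.0]],[0.0,[0.0,0.0,-0.001],[0,0,0.0]]]
[[0,[0.0,0.0,-0.026],[0,0,0.0]],[0,[0.0,0.0,-0.063],[0,0,0.0]],[0,[0.0,0.0,-0.1],[0,0,0.0]],[0,[0.0,0.0,-0.138],[0,0,0.0]],[0,[0.0,0.0,-0.176],[0,0,0.0]]]
[[0,[0.029,0.015,0.0],[0,0,0.013]],[0,[0.058,0.03,0.0],[0,0,0.025]],[0,[0.087,0.046,0.0],[0,0,0.038]],[0,[0.115,0.061,0.0],[0,0,0.051]],[0,[0.144,0.076,0.0],[0,0,0.064]]]
[[0,[0.03,0.013,0.0],[0,0,0.012]],[0,[0.06,0.026,0.0],[0,0,0.025]],[0,[0.09,0.04,0.0],[0,0,0.038]],[0,[0.119,0.053,0.0],[0,0,0.051]],[0,[0.149,0.066,0.0],[0,0,0.063]]]
[[0,[0.0,0.0,0.0],[0,0,0.0]],[0,[0.0,0.0,0.027],[0,0,0.0]],[0,[0.0,0.0,0.054],[0,0,0.0]],[0,[0.0,0.0,0.064],[0,0,0.0]],[0,[0.0,0.0,0.067],[0,0,0.0]]]
[[0,[0.0,0.0,0.0],[0,0,0.0]],[0.058,[0.0,0.0,0.0],[0,0,0.0]],[0.058,[0.0,0.0,0.0],[0,0,0.0]],[0.058,[0.0,0.0,0.0],[0,0,0.0]],[0.058,[0.0,0.0,0.0],[0,0,0.0]]]
[[0.058,[0.0,0.0,-0.029],[0,0,0.0]],[0.058,[0.0,0.0,-0.058],[0,0,0.0]],[0.058,[0.0,0.0,-0.087],[0,0,0.0]],[0.058,[0.0,0.0,-0.117],[0,0,0.0]],[0.062,[-0.039,-0.023,-0.11],[0,0,-0.016]]]
[[0.062,[-0.04,-0.024,0.006],[0,0,-0.015]],[0.062,[-0.079,-0.048,0.012],[0,0,-0.031]],[0.062,[-0.118,-0.072,0.018],[0,0,-0.047]],[0.062,[-0.157,-0.097,0.025],[0,0,-0.063]],[0.062,[-0.196,-0.121,0.031],[0,0,-0.079]]]
[[0.062,[-0.037,-0.027,0.006],[0,0,-0.016]],[0.062,[-0.074,-0.054,0.012],[0,0,-0.032]],[0.062,[-0.074,-0.054,0.038],[0,0,-0.032]],[0.062,[-0.074,-0.054,0.062],[0,0,-0.032]],[0.062,[-0.074,-0.054,0.062],[0,0,-0.032]]]
end [ 0.3841 -0.2336  0.1505 86.5   ]
```

Emit:
drive_tool:
  series:
    - [0.062,[0,0,0.045],[0,0,0]]
    - [0.062,[0,0,0.09],[0,0,0]]
    - [0.062,[0,0,0.102],[0,0,0]]
    - [0.062,[0,0,0.113],[0,0,0]]
    - [0.062,[0,0,0.125],[0,0,0]]

```text
time: 35.3
tool_pos: [0.46, -0.2382, 0.0268]
ee_rot: [3.138, 0.002, 1.51]
wrist_force: [0.2, 0.2, 0.3]
width: 0.0619
finger_force: 0.0
```

Emit:
drive_tool:
  series:
    - [0.0,[0,0,0],[0,0,0]]
    - [0.0,[0,0,0],[0,0,0]]
    - [0.0,[0,0,0],[0,0,0]]
    - [0.0,[0,0,0],[0,0,0]]
    - [0.0,[0,0,0],[0,0,0]]

```text
time: 35.92
tool_pos: [0.4591, -0.2376, 0.026]
ee_rot: [3.14, 0.001, 1.51]
wrist_force: [0.5, -0.1, 3.5]
width: 0.0415
finger_force: 30.0
```

Emit:
drive_tool:
  series:
    - [0,[0,0,-0.026],[0,0,0]]
    - [0,[0,0,-0.063],[0,0,0]]
    - [0,[0,0,-0.1],[0,0,0]]
    - [0,[0,0,-0.138],[0,0,0]]
    - [0,[0,0,-0.176],[0,0,0]]

```text
time: 36.55
tool_pos: [0.4576, -0.2369, 0.2014]
ee_rot: [-3.14, -0.001, 1.51]
wrist_force: [-0.1, -0.4, -1.4]
width: 0.0419
finger_force: 30.0
```

Emit:
drive_tool:
  series:
    - [0,[0.029,0.015,0],[0,0,0.013]]
    - [0,[0.058,0.03,0],[0,0,0.025]]
    - [0,[0.087,0.046,0],[0,0,0.038]]
    - [0,[0.115,0.061,0],[0,0,0.051]]
    - [0,[0.144,0.076,0],[0,0,0.064]]

```text
time: 37.17
tool_pos: [0.5428, -0.0972, 0.2001]
ee_rot: [-3.139, -0.0, 1.445]
wrist_force: [-0.3, -0.7, -0.5]
width: 0.0417
finger_force: 30.0
```

Emit:
drive_tool:
  series:
    - [0,[0.03,0.013,0],[0,0,0.012]]
    - [0,[0.06,0.026,0],[0,0,0.025]]
    - [0,[0.09,0.04,0],[0,0,0.038]]
    - [0,[0.119,0.053,0],[0,0,0.051]]
    - [0,[0.149,0.066,0],[0,0,0.063]]

```text
time: 37.8
tool_pos: [0.6269, 0.0423, 0.1999]
ee_rot: [-3.139, 0.001, 1.382]
wrist_force: [0.1, -0.2, -0.7]
width: 0.042
finger_force: 30.0
```

Emit:
drive_tool:
  series:
    - [0,[0,0,0],[0,0,0]]
    - [0,[0,0,0.027],[0,0,0]]
    - [0,[0,0,0.054],[0,0,0]]
    - [0,[0,0,0.064],[0,0,0]]
    - [0,[0,0,0.067],[0,0,0]]

```text
time: 38.42
tool_pos: [0.6263, 0.0407, 0.1349]
ee_rot: [-3.141, 0.001, 1.382]
wrist_force: [-3.8, -0.3, 7.7]
width: 0.0417
finger_force: 30.0
```

Emit:
drive_tool:
  series:
    - [0.046,[0,0,0],[0,0,0]]
    - [0.058,[0,0,0],[0,0,0]]
    - [0.058,[0,0,0],[0,0,0]]
    - [0.058,[0,0,0],[0,0,0]]
    - [0.058,[0,0,0],[0,0,0]]

```text
time: 39.05
tool_pos: [0.6271, 0.0415, 0.1341]
ee_rot: [3.142, -0.0, 1.383]
wrist_force: [-0.7, -0.0, -1.1]
width: 0.0581
finger_force: 0.0
```

Emit:
drive_tool:
  series:
    - [0.058,[0,0,-0.029],[0,0,0]]
    - [0.058,[0,0,-0.058],[0,0,0]]
    - [0.058,[0,0,-0.087],[0,0,0]]
    - [0.058,[0,0,-0.117],[0,0,0]]
    - [0.062,[-0.039,-0.023,-0.11],[0,0,-0.016]]

```text
time: 39.67
tool_pos: [0.5996, 0.0085, 0.2475]
ee_rot: [3.134, -0.001, 1.403]
wrist_force: [0.1, -1.4, 0.1]
width: 0.0618
finger_force: 0.0
```

Emit:
drive_tool:
  series:
    - [0.062,[-0.04,-0.024,0.006],[0,0,-0.015]]
    - [0.062,[-0.079,-0.048,0.012],[0,0,-0.031]]
    - [0.062,[-0.118,-0.072,0.018],[0,0,-0.047]]
    - [0.062,[-0.157,-0.097,0.025],[0,0,-0.063]]
    - [0.062,[-0.196,-0.121,0.031],[0,0,-0.079]]

```text
time: 40.3
tool_pos: [0.4433, -0.1658, 0.213]
ee_rot: [3.141, 0.0, 1.479]
wrist_force: [0.7, -0.3, 0.5]
width: 0.0623
finger_force: 0.0
```

Emit:
drive_tool:
  series:
    - [0.062,[-0.037,-0.027,0.006],[0,0,-0.016]]
    - [0.062,[-0.074,-0.054,0.012],[0,0,-0.032]]
    - [0.062,[-0.074,-0.054,0.038],[0,0,-0.032]]
    - [0.062,[-0.074,-0.054,0.062],[0,0,-0.032]]
    - [0.062,[-0.074,-0.054,0.062],[0,0,-0.032]]

```text
time: 40.92
tool_pos: [0.3825, -0.2328, 0.1492]
ee_rot: [-3.138, -0.003, 1.509]
wrist_force: [0.4, 1.3, 0.1]
width: 0.062
finger_force: 0.0
```

```bash
python3 -c "
from plan import *
print(robot.get_obs()['tool_pos']);lids()
cycle(2,2,(.3841,-.2336,.1505,86.5),3)" 2>/dev/null
```

```text
[ 0.38247043 -0.23282939  0.14918352]
tray [367, 203, 57, 59, 1274] [ 0.4129 -0.3115  0.086 ]
tray [355, 237, 15, 16, 193] [ 0.384 -0.234  0.086]
tray [400, 249, 26, 13, 184] [ 0.3511 -0.3553  0.086 ]
shelf [214, 124, 17, 19, 232] [0.6356 0.0933 0.195 ]
shelf [239, 130, 16, 17, 218] [0.6234 0.0391 0.195 ]
[[0.062,[0.0,0.0,0.045],[0,0,0.0]],[0.062,[0.0,0.0,0.09],[0,0,0.0]],[0.062,[0.0,0.0,0.102],[0,0,0.0]],[0.062,[0.0,0.0,0.114],[0,0,0.0]],[0.062,[0.0,0.0,0.126],[0,0,0.0]]]
[[0.0,[0.0,0.0,0.0],[0,0,0.0]],[0.0,[0.0,0.0,0.0],[0,0,0.0]],[0.0,[0.0,0.0,0.0],[0,0,0.0]],[0.0,[0.0,0.0,0.0],[0,0,0.0]],[0.0,[0.0,0.0,0.0],[0,0,0.0]]]
[[0,[0.0,0.0,-0.026],[0,0,0.0]],[0,[0.0,0.0,-0.063],[0,0,0.0]],[0,[0.0,0.0,-0.1],[0,0,0.0]],[0,[0.0,0.0,-0.138],[0,0,0.0]],[0,[0.0,0.0,-0.176],[0,0,0.0]]]
[[0,[0.023,0.022,0.0],[0,0,0.013]],[0,[0.047,0.044,0.0],[0,0,0.025]],[0,[0.07,0.066,0.0],[0,0,0.038]],[0,[0.094,0.088,0.0],[0,0,0.051]],[0,[0.117,0.11,0.0],[0,0,0.064]]]
[[0,[0.025,0.02,0.0],[0,0,0.012]],[0,[0.05,0.04,0.0],[0,0,0.025]],[0,[0.075,0.061,0.0],[0,0,0.038]],[0,[0.1,0.081,0.0],[0,0,0.051]],[0,[0.125,0.1
[... 285 characters left out ...]
,[0,0,0.0]],[0.058,[0.0,0.0,0.0],[0,0,0.0]]]
[[0.058,[0.0,0.0,-0.029],[0,0,0.0]],[0.058,[0.0,0.0,-0.058],[0,0,0.0]],[0.058,[0.0,0.0,-0.087],[0,0,0.0]],[0.058,[0.0,0.0,-0.117],[0,0,0.0]],[0.062,[-0.045,-0.021,-0.11],[0,0,-0.016]]]
[[0.062,[-0.045,-0.023,0.006],[0,0,-0.015]],[0.062,[-0.089,-0.045,0.012],[0,0,-0.031]],[0.062,[-0.134,-0.068,0.018],[0,0,-0.047]],[0.062,[-0.178,-0.09,0.025],[0,0,-0.063]],[0.062,[-0.223,-0.112,0.031],[0,0,-0.079]]]
[[0.062,[-0.042,-0.026,0.006],[0,0,-0.016]],[0.062,[-0.085,-0.052,0.012],[0,0,-0.032]],[0.062,[-0.085,-0.052,0.038],[0,0,-0.032]],[0.062,[-0.085,-0.052,0.062],[0,0,-0.032]],[0.062,[-0.085,-0.052,0.062],[0,0,-0.032]]]
end [ 0.3796 -0.3327  0.1505 86.5   ]
```

Two jars are standing on the shelf. Jar 3 next, the full cycle.

Emit:
drive_tool:
  series:
    - [0.062,[0,0,0.045],[0,0,0]]
    - [0.062,[0,0,0.09],[0,0,0]]
    - [0.062,[0,0,0.102],[0,0,0]]
    - [0.062,[0,0,0.114],[0,0,0]]
    - [0.062,[0,0,0.126],[0,0,0]]

```text
time: 41.6
tool_pos: [0.3852, -0.2346, 0.0264]
ee_rot: [3.138, 0.002, 1.51]
wrist_force: [0.7, 0.2, 0.0]
width: 0.0618
finger_force: 0.0
```

Emit:
drive_tool:
  series:
    - [0.0,[0,0,0],[0,0,0]]
    - [0.0,[0,0,0],[0,0,0]]
    - [0.0,[0,0,0],[0,0,0]]
    - [0.0,[0,0,0],[0,0,0]]
    - [0.0,[0,0,0],[0,0,0]]

```text
time: 42.22
tool_pos: [0.3846, -0.2341, 0.026]
ee_rot: [3.139, 0.001, 1.51]
wrist_force: [1.1, 0.1, 3.0]
width: 0.0417
finger_force: 30.0
```

Emit:
drive_tool:
  series:
    - [0,[0,0,-0.026],[0,0,0]]
    - [0,[0,0,-0.063],[0,0,0]]
    - [0,[0,0,-0.1],[0,0,0]]
    - [0,[0,0,-0.138],[0,0,0]]
    - [0,[0,0,-0.176],[0,0,0]]

```text
time: 42.85
tool_pos: [0.3829, -0.2331, 0.2012]
ee_rot: [-3.139, -0.001, 1.51]
wrist_force: [0.2, 0.7, -1.7]
width: 0.0416
finger_force: 30.0
```

Emit:
drive_tool:
  series:
    - [0,[0.023,0.022,0],[0,0,0.013]]
    - [0,[0.047,0.044,0],[0,0,0.025]]
    - [0,[0.07,0.066,0],[0,0,0.038]]
    - [0,[0.094,0.088,0],[0,0,0.051]]
    - [0,[0.117,0.11,0],[0,0,0.064]]

```text
time: 43.48
tool_pos: [0.5005, -0.1226, 0.1999]
ee_rot: [-3.139, -0.0, 1.445]
wrist_force: [-0.0, 0.2, -1.0]
width: 0.0419
finger_force: 30.0
```

Emit:
drive_tool:
  series:
    - [0,[0.025,0.02,0],[0,0,0.012]]
    - [0,[0.05,0.04,0],[0,0,0.025]]
    - [0,[0.075,0.061,0],[0,0,0.038]]
    - [0,[0.1,0.081,0],[0,0,0.051]]
    - [0,[0.125,0.101,0],[0,0,0.063]]

```text
time: 44.1
tool_pos: [0.6163, -0.0114, 0.1996]
ee_rot: [-3.138, 0.001, 1.382]
wrist_force: [1.2, -0.3, -0.9]
width: 0.0415
finger_force: 30.0
```

Emit:
drive_tool:
  series:
    - [0,[0,0,0],[0,0,0]]
    - [0,[0,0,0.027],[0,0,0]]
    - [0,[0,0,0.054],[0,0,0]]
    - [0,[0,0,0.064],[0,0,0]]
    - [0,[0,0,0.067],[0,0,0]]

```text
time: 44.72
tool_pos: [0.6152, -0.0127, 0.135]
ee_rot: [-3.14, 0.001, 1.382]
wrist_force: [-4.8, 0.5, 7.8]
width: 0.0414
finger_force: 30.0
```

Emit:
drive_tool:
  series:
    - [0.046,[0,0,0],[0,0,0]]
    - [0.058,[0,0,0],[0,0,0]]
    - [0.058,[0,0,0],[0,0,0]]
    - [0.058,[0,0,0],[0,0,0]]
    - [0.058,[0,0,0],[0,0,0]]

```text
time: 45.35
tool_pos: [0.6165, -0.0121, 0.134]
ee_rot: [3.142, -0.0, 1.383]
wrist_force: [-0.2, -0.7, -0.1]
width: 0.0578
finger_force: 0.0
```

Emit:
drive_tool:
  series:
    - [0.058,[0,0,-0.029],[0,0,0]]
    - [0.058,[0,0,-0.058],[0,0,0]]
    - [0.058,[0,0,-0.087],[0,0,0]]
    - [0.058,[0,0,-0.117],[0,0,0]]
    - [0.062,[-0.045,-0.021,-0.11],[0,0,-0.016]]

```text
time: 45.98
tool_pos: [0.5899, -0.0513, 0.2477]
ee_rot: [3.134, -0.001, 1.404]
wrist_force: [0.7, -0.4, 0.5]
width: 0.0615
finger_force: 0.0
```

Emit:
drive_tool:
  series:
    - [0.062,[-0.045,-0.023,0.006],[0,0,-0.015]]
    - [0.062,[-0.089,-0.045,0.012],[0,0,-0.031]]
    - [0.062,[-0.134,-0.068,0.018],[0,0,-0.047]]
    - [0.062,[-0.178,-0.09,0.025],[0,0,-0.063]]
    - [0.062,[-0.223,-0.112,0.031],[0,0,-0.079]]

```text
time: 46.6
tool_pos: [0.4379, -0.254, 0.2129]
ee_rot: [3.141, 0.0, 1.479]
wrist_force: [-0.5, 0.2, -0.4]
width: 0.0624
finger_force: 0.0
```

Emit:
drive_tool:
  series:
    - [0.062,[-0.042,-0.026,0.006],[0,0,-0.016]]
    - [0.062,[-0.085,-0.052,0.012],[0,0,-0.032]]
    - [0.062,[-0.085,-0.052,0.038],[0,0,-0.032]]
    - [0.062,[-0.085,-0.052,0.062],[0,0,-0.032]]
    - [0.062,[-0.085,-0.052,0.062],[0,0,-0.032]]

```text
time: 47.22
tool_pos: [0.3781, -0.3317, 0.1489]
ee_rot: [-3.138, -0.003, 1.509]
wrist_force: [-1.1, -0.6, 0.1]
width: 0.0618
finger_force: 0.0
```

```bash
python3 -c "
from plan import *
print(robot.get_obs()['tool_pos']);lids()
cycle(3,3,(.3796,-.3327,.1505,86.5),4)" 2>/dev/null
```

```text
[ 0.3780954  -0.33174951  0.14892825]
tray [415, 218, 20, 44, 342] [ 0.3905 -0.3949  0.086 ]
tray [394, 238, 16, 16, 193] [ 0.3795 -0.332   0.086 ]
shelf [214, 124, 17, 19, 233] [0.6357 0.0934 0.195 ]
shelf [239, 130, 16, 17, 220] [0.6234 0.0393 0.195 ]
shelf [263, 135, 16, 17, 218] [ 0.6119 -0.0139  0.195 ]
[[0.062,[0.0,0.0,0.045],[0,0,0.0]],[0.062,[0.0,0.0,0.09],[0,0,0.0]],[0.062,[0.0,0.0,0.102],[0,0,0.0]],[0.062,[0.0,0.0,0.114],[0,0,0.0]],[0.062,[0.0,0.0,0.126],[0,0,0.0]]]
[[0.0,[0.0,0.0,0.0],[0,0,0.0]],[0.0,[0.0,0.0,0.0],[0,0,0.0]],[0.0,[0.0,0.0,0.0],[0,0,0.0]],[0.0,[0.0,0.0,0.0],[0,0,0.0]],[0.0,[0.0,0.0,0.0],[0,0,0.0]]]
[[0,[0.0,0.0,-0.026],[0,0,0.0]],[0,[0.0,0.0,-0.063],[0,0,0.0]],[0,[0.0,0.0,-0.1],[0,0,0.0]],[0,[0.0,0.0,-0.138],[0,0,0.0]],[0,[0.0,0.0,-0.176],[0,0,0.0]]]
[[0,[0.028,0.021,0.0],[0,0,0.013]],[0,[0.056,0.042,0.0],[0,0,0.025]],[0,[0.084,0.063,0.0],[0,0,0.038]],[0,[0.112,0.084,0.0],[0,0,0.051]],[0,[0.14,0.105,0.0],[0,0,0.064]]]
[[0,[0.029,0.02,0.0],[0,0,0.012]],[0,[0.058,0.039,0.0],[0,0,0.025]],[0,[0.088,0.058,0.0],[0,0,0.038]],[0,[0.117,0.077,0.0],[0,0,0.051]],[0,[0
[... 294 characters left out ...]
[0,0,0.0]],[0.058,[0.0,0.0,0.0],[0,0,0.0]]]
[[0.058,[0.0,0.0,-0.029],[0,0,0.0]],[0.058,[0.0,0.0,-0.058],[0,0,0.0]],[0.058,[0.0,0.0,-0.087],[0,0,0.0]],[0.058,[0.0,0.0,-0.117],[0,0,0.0]],[0.062,[-0.044,-0.021,-0.11],[0,0,-0.016]]]
[[0.062,[-0.044,-0.021,0.006],[0,0,-0.015]],[0.062,[-0.087,-0.043,0.012],[0,0,-0.031]],[0.062,[-0.131,-0.065,0.018],[0,0,-0.047]],[0.062,[-0.175,-0.087,0.025],[0,0,-0.063]],[0.062,[-0.218,-0.108,0.031],[0,0,-0.079]]]
[[0.062,[-0.042,-0.026,0.006],[0,0,-0.016]],[0.062,[-0.084,-0.051,0.012],[0,0,-0.032]],[0.062,[-0.084,-0.051,0.038],[0,0,-0.032]],[0.062,[-0.084,-0.051,0.062],[0,0,-0.032]],[0.062,[-0.084,-0.051,0.062],[0,0,-0.032]]]
end [ 0.3752 -0.381   0.1505 86.5   ]
```

Three up. Jar 4, with the lowering 1 mm gentler.

Emit:
drive_tool:
  series:
    - [0.062,[0,0,0.045],[0,0,0]]
    - [0.062,[0,0,0.09],[0,0,0]]
    - [0.062,[0,0,0.102],[0,0,0]]
    - [0.062,[0,0,0.114],[0,0,0]]
    - [0.062,[0,0,0.126],[0,0,0]]

```text
time: 47.9
tool_pos: [0.3805, -0.334, 0.0266]
ee_rot: [3.139, 0.003, 1.51]
wrist_force: [0.2, -0.6, -0.9]
width: 0.0621
finger_force: 0.0
```

Emit:
drive_tool:
  series:
    - [0.0,[0,0,0],[0,0,0]]
    - [0.0,[0,0,0],[0,0,0]]
    - [0.0,[0,0,0],[0,0,0]]
    - [0.0,[0,0,0],[0,0,0]]
    - [0.0,[0,0,0],[0,0,0]]

```text
time: 48.52
tool_pos: [0.3799, -0.3333, 0.026]
ee_rot: [3.14, 0.001, 1.51]
wrist_force: [1.4, -0.3, 4.3]
width: 0.0416
finger_force: 30.0
```

Emit:
drive_tool:
  series:
    - [0,[0,0,-0.026],[0,0,0]]
    - [0,[0,0,-0.063],[0,0,0]]
    - [0,[0,0,-0.1],[0,0,0]]
    - [0,[0,0,-0.138],[0,0,0]]
    - [0,[0,0,-0.176],[0,0,0]]

```text
time: 49.15
tool_pos: [0.3786, -0.3322, 0.2012]
ee_rot: [-3.14, -0.002, 1.51]
wrist_force: [-0.7, -0.1, -0.6]
width: 0.0417
finger_force: 30.0
```

Emit:
drive_tool:
  series:
    - [0,[0.028,0.021,0],[0,0,0.013]]
    - [0,[0.056,0.042,0],[0,0,0.025]]
    - [0,[0.084,0.063,0],[0,0,0.038]]
    - [0,[0.112,0.084,0],[0,0,0.051]]
    - [0,[0.14,0.105,0],[0,0,0.064]]

```text
time: 49.78
tool_pos: [0.4925, -0.1983, 0.1999]
ee_rot: [-3.139, -0.001, 1.445]
wrist_force: [0.4, -0.2, -1.4]
width: 0.0417
finger_force: 30.0
```

Emit:
drive_tool:
  series:
    - [0,[0.029,0.02,0],[0,0,0.012]]
    - [0,[0.058,0.039,0],[0,0,0.025]]
    - [0,[0.088,0.058,0],[0,0,0.038]]
    - [0,[0.117,0.077,0],[0,0,0.051]]
    - [0,[0.146,0.096,0],[0,0,0.063]]

```text
time: 50.4
tool_pos: [0.606, -0.0656, 0.1997]
ee_rot: [-3.139, 0.0, 1.382]
wrist_force: [-0.2, -0.9, -1.5]
width: 0.0417
finger_force: 30.0
```

Emit:
drive_tool:
  series:
    - [0,[0,0,0],[0,0,0]]
    - [0,[0,0,0.027],[0,0,0]]
    - [0,[0,0,0.054],[0,0,0]]
    - [0,[0,0,0.062],[0,0,0]]
    - [0,[0,0,0.066],[0,0,0]]

```text
time: 51.02
tool_pos: [0.6053, -0.067, 0.135]
ee_rot: [-3.14, 0.0, 1.382]
wrist_force: [-5.2, 1.0, 4.8]
width: 0.0418
finger_force: 30.0
```

Emit:
drive_tool:
  series:
    - [0.046,[0,0,0],[0,0,0]]
    - [0.058,[0,0,0],[0,0,0]]
    - [0.058,[0,0,0],[0,0,0]]
    - [0.058,[0,0,0],[0,0,0]]
    - [0.058,[0,0,0],[0,0,0]]

```text
time: 51.65
tool_pos: [0.6061, -0.0665, 0.1352]
ee_rot: [3.141, -0.0, 1.383]
wrist_force: [0.3, 0.6, 0.1]
width: 0.0579
finger_force: 0.0
```

Emit:
drive_tool:
  series:
    - [0.058,[0,0,-0.029],[0,0,0]]
    - [0.058,[0,0,-0.058],[0,0,0]]
    - [0.058,[0,0,-0.087],[0,0,0]]
    - [0.058,[0,0,-0.116],[0,0,0]]
    - [0.062,[-0.044,-0.021,-0.109],[0,0,-0.016]]

```text
time: 52.28
tool_pos: [0.5796, -0.1048, 0.2477]
ee_rot: [3.134, 0.0, 1.404]
wrist_force: [0.3, -1.1, -0.8]
width: 0.0614
finger_force: 0.0
```

Emit:
drive_tool:
  series:
    - [0.062,[-0.044,-0.021,0.006],[0,0,-0.015]]
    - [0.062,[-0.087,-0.043,0.012],[0,0,-0.031]]
    - [0.062,[-0.131,-0.065,0.018],[0,0,-0.047]]
    - [0.062,[-0.175,-0.087,0.025],[0,0,-0.063]]
    - [0.062,[-0.218,-0.108,0.031],[0,0,-0.079]]

```text
time: 52.9
tool_pos: [0.4324, -0.3032, 0.2129]
ee_rot: [3.141, 0.0, 1.478]
wrist_force: [0.9, -0.7, -0.5]
width: 0.0621
finger_force: 0.0
```

Emit:
drive_tool:
  series:
    - [0.062,[-0.042,-0.026,0.006],[0,0,-0.016]]
    - [0.062,[-0.084,-0.051,0.012],[0,0,-0.032]]
    - [0.062,[-0.084,-0.051,0.038],[0,0,-0.032]]
    - [0.062,[-0.084,-0.051,0.062],[0,0,-0.032]]
    - [0.062,[-0.084,-0.051,0.062],[0,0,-0.032]]

```text
time: 53.52
tool_pos: [0.3738, -0.3799, 0.1487]
ee_rot: [-3.138, -0.004, 1.509]
wrist_force: [0.5, -0.0, 0.2]
width: 0.0619
finger_force: 0.0
```

```bash
python3 -c "
from plan import *
print(robot.get_obs()['tool_pos']);lids()
cycle(4,4,(.3752,-.381,.1505,86.5))" 2>/dev/null
```

```text
[ 0.37379837 -0.37991981  0.14874577]
tray [414, 239, 15, 16, 177] [ 0.3754 -0.3803  0.086 ]
shelf [214, 124, 17, 19, 234] [0.6357 0.0933 0.195 ]
shelf [239, 130, 16, 17, 221] [0.6235 0.0391 0.195 ]
shelf [263, 135, 16, 17, 218] [ 0.612 -0.014  0.195]
shelf [288, 138, 16, 18, 220] [ 0.6025 -0.0678  0.195 ]
[[0.062,[0.0,0.0,0.045],[0,0,0.0]],[0.062,[0.0,0.0,0.09],[0,0,0.0]],[0.062,[0.0,0.0,0.102],[0,0,0.0]],[0.062,[0.0,0.0,0.114],[0,0,0.0]],[0.062,[0.0,0.0,0.126],[0,0,0.0]]]
[[0.0,[0.0,0.0,0.0],[0,0,0.0]],[0.0,[0.0,0.0,0.0],[0,0,0.0]],[0.0,[0.0,0.0,0.0],[0,0,0.0]],[0.0,[0.0,0.0,0.0],[0,0,0.0]],[0.0,[0.0,0.0,0.0],[0,0,0.0]]]
[[0,[0.0,0.0,-0.026],[0,0,0.0]],[0,[0.0,0.0,-0.063],[0,0,0.0]],[0,[0.0,0.0,-0.1],[0,0,0.0]],[0,[0.0,0.0,-0.138],[0,0,0.0]],[0,[0.0,0.0,-0.176],[0,0,0.0]]]
[[0,[0.027,0.021,0.0],[0,0,0.013]],[0,[0.055,0.041,0.0],[0,0,0.025]],[0,[0.082,0.062,0.0],[0,0,0.038]],[0,[0.109,0.082,0.0],[0,0,0.051]],[0,[0.137,0.103,0.0],[0,0,0.064]]]
[[0,[0.028,0.018,0.0],[0,0,0.012]],[0,[0.057,0.037,0.0],[0,0,0.025]],[0,[0.086,0.056,0.0],[0,0,0.038]],[0,[0.114,0.074,0.0],[0,0,0.051]],[0,[0.143,0.093,0.0],[0,0,0.063]]]
[[0,[0.0,0.0,0.0],[0,0,0.0]],[0,[0.0,0.0,0.027],[0,0,0.0]],[0,[0.0,0.0,0.054],[0,0,0.0]],[0,[0.0,0.0,0.064],[0,0,0.0]],[0,[0.0,0.0,0.067],[0,0,0.0]]]
[[0,[0.0,0.0,0.0],[0,0,0.0]],[0.058,[0.0,0.0,0.0],[0,0,0.0]],[0.058,[0.0,0.0,0.0],[0,0,0.0]],[0.058,[0.0,0.0,0.0],[0,0,0.0]],[0.058,[0.0,0.0,0.0],[0,0,0.0]]]
[[0.058,[0.0,0.0,-0.029],[0,0,0.0]],[0.058,[0.0,0.0,-0.058],[0,0,0.0]],[0.058,[0.0,0.0,-0.087],[0,0,0.0]],[0.058,[0.0,0.0,-0.117],[0,0,0.0]]]
end [ 0.5965 -0.1203  0.2505 79.2234]
```

Four up. Last jar.

Emit:
drive_tool:
  series:
    - [0.062,[0,0,0.045],[0,0,0]]
    - [0.062,[0,0,0.09],[0,0,0]]
    - [0.062,[0,0,0.102],[0,0,0]]
    - [0.062,[0,0,0.114],[0,0,0]]
    - [0.062,[0,0,0.126],[0,0,0]]

```text
time: 54.2
tool_pos: [0.3761, -0.3823, 0.0267]
ee_rot: [3.139, 0.003, 1.51]
wrist_force: [0.3, 0.0, -0.7]
width: 0.0619
finger_force: 0.0
```

Emit:
drive_tool:
  series:
    - [0.0,[0,0,0],[0,0,0]]
    - [0.0,[0,0,0],[0,0,0]]
    - [0.0,[0,0,0],[0,0,0]]
    - [0.0,[0,0,0],[0,0,0]]
    - [0.0,[0,0,0],[0,0,0]]

```text
time: 54.82
tool_pos: [0.3756, -0.3816, 0.0261]
ee_rot: [3.14, 0.001, 1.51]
wrist_force: [0.6, -0.3, 4.0]
width: 0.0417
finger_force: 30.0
```

Emit:
drive_tool:
  series:
    - [0,[0,0,-0.026],[0,0,0]]
    - [0,[0,0,-0.063],[0,0,0]]
    - [0,[0,0,-0.1],[0,0,0]]
    - [0,[0,0,-0.138],[0,0,0]]
    - [0,[0,0,-0.176],[0,0,0]]

```text
time: 55.45
tool_pos: [0.3742, -0.3804, 0.2011]
ee_rot: [-3.14, -0.002, 1.51]
wrist_force: [0.5, -0.3, -2.0]
width: 0.0417
finger_force: 30.0
```

Emit:
drive_tool:
  series:
    - [0,[0.027,0.021,0],[0,0,0.013]]
    - [0,[0.055,0.041,0],[0,0,0.025]]
    - [0,[0.082,0.062,0],[0,0,0.038]]
    - [0,[0.109,0.082,0],[0,0,0.051]]
    - [0,[0.137,0.103,0],[0,0,0.064]]

```text
time: 56.08
tool_pos: [0.4859, -0.2494, 0.1998]
ee_rot: [-3.139, -0.001, 1.445]
wrist_force: [1.3, 0.4, -1.7]
width: 0.0414
finger_force: 30.0
```

Emit:
drive_tool:
  series:
    - [0,[0.028,0.018,0],[0,0,0.012]]
    - [0,[0.057,0.037,0],[0,0,0.025]]
    - [0,[0.086,0.056,0],[0,0,0.038]]
    - [0,[0.114,0.074,0],[0,0,0.051]]
    - [0,[0.143,0.093,0],[0,0,0.063]]

```text
time: 56.7
tool_pos: [0.596, -0.1193, 0.1997]
ee_rot: [-3.139, 0.0, 1.382]
wrist_force: [1.0, -0.4, -2.2]
width: 0.0414
finger_force: 30.0
```

Emit:
drive_tool:
  series:
    - [0,[0,0,0],[0,0,0]]
    - [0,[0,0,0.027],[0,0,0]]
    - [0,[0,0,0.054],[0,0,0]]
    - [0,[0,0,0.062],[0,0,0]]
    - [0,[0,0,0.066],[0,0,0]]

```text
time: 57.32
tool_pos: [0.5953, -0.1207, 0.135]
ee_rot: [-3.14, 0.0, 1.382]
wrist_force: [-2.8, 0.4, 4.1]
width: 0.0417
finger_force: 30.0
```

Emit:
drive_tool:
  series:
    - [0.046,[0,0,0],[0,0,0]]
    - [0.058,[0,0,0],[0,0,0]]
    - [0.058,[0,0,0],[0,0,0]]
    - [0.058,[0,0,0],[0,0,0]]
    - [0.058,[0,0,0],[0,0,0]]

```text
time: 57.95
tool_pos: [0.5962, -0.1202, 0.1351]
ee_rot: [3.141, -0.0, 1.383]
wrist_force: [-0.1, -0.4, 0.0]
width: 0.0577
finger_force: 0.0
```

Emit:
drive_tool:
  series:
    - [0.058,[0,0,-0.029],[0,0,0]]
    - [0.058,[0,0,-0.058],[0,0,0]]
    - [0.058,[0,0,-0.087],[0,0,0]]
    - [0.058,[0,0,-0.116],[0,0,0]]
    - [0.058,[0,-0.05,-0.13],[0,0,0]]

```text
time: 58.58
tool_pos: [0.5486, -0.1115, 0.2645]
ee_rot: [-3.141, -0.0, 1.383]
wrist_force: [0.7, 0.6, 0.9]
width: 0.058
finger_force: 0.0
```

Emit:
drive_tool:
  series:
    - [0.058,[0,-0.05,-0.02],[0,0,0]]
    - [0.058,[0,-0.1,-0.02],[0,0,0]]
    - [0.058,[0,-0.15,-0.02],[0,0,0]]
    - [0.058,[0,-0.2,-0.02],[0,0,0]]
    - [0.058,[0,-0.2,-0.02],[0,0,0]]

```text
time: 59.2
tool_pos: [0.3488, -0.073, 0.2863]
ee_rot: [3.138, 0.001, 1.382]
wrist_force: [0.1, -0.4, 0.6]
width: 0.0583
finger_force: 0.0
```

```bash
python3 -c "
from plan import *
print(robot.get_obs()['tool_pos']);lids()
a=cv2.imread('pics/last.png');b=cv2.cvtColor(snap('scene'),cv2.COLOR_RGB2BGR)
cv2.imwrite('pics/c9.png',np.hstack([cv2.resize(a[90:290,180:446],(400,300)),cv2.resize(b[170:350,100:430],(400,300))]))" 2>/dev/null
```

```text
[ 0.34880772 -0.07300562  0.28630707]
tray [325, 237, 38, 25, 239] [ 0.3648 -0.1753  0.086 ]
shelf [214, 124, 17, 19, 233] [0.6357 0.0934 0.195 ]
shelf [239, 130, 16, 17, 221] [0.6236 0.0392 0.195 ]
shelf [263, 135, 16, 17, 219] [ 0.6119 -0.014   0.195 ]
shelf [288, 138, 16, 18, 221] [ 0.6025 -0.0679  0.195 ]
shelf [312, 143, 17, 17, 226] [ 0.5928 -0.1229  0.195 ]
```

View pics/c9.png

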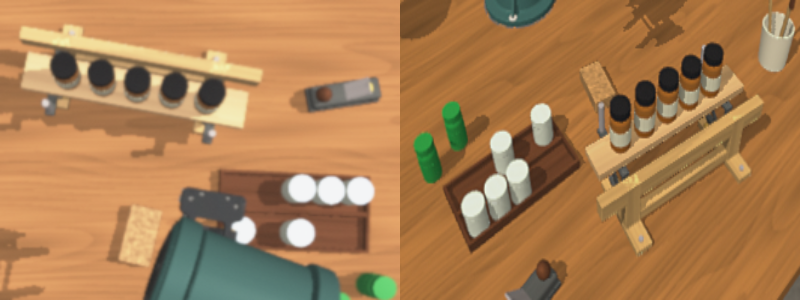

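The final view shows five jars upright on the centred board, the tins still in the tray, both gates out, and the bystanders untouched.

```bash
python3 -c "
from bench import robot
print(robot.close_job())"
```

```text
the job is handed in; nothing more can be done
None
```

The job is done and handed in at about 59 s: both gate brackets are out and snapped home, the board lies centred between the rail and the pins, all five jars stand upright on it, and the tins and the other bench items were left alone.

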